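# Swing the pot tray round to the trough

## Robot

A 6-joint arm with a two-finger parallel gripper is mounted at the origin on the work surface. World frame = base frame: x ahead of the robot, y to its left, z up, the work surface at z = 0. Lengths are in m, angles in rad, forces in N, time in s.
With the tool pointing down it reaches from about 0.35 to 0.925 m from the base axis. Payload 6.4 kg.
Tool frame: the origin (TCP) lies midway between the tips of the shut fingers; the grasp point (between the pads) lies 19 mm behind it; z points along the fingers, y is the direction in which the jaws open and shut (so a half turn about z gives the same grasp; the last joint's range is limited). The gripper opens to 94 mm and grips with 3 to 60 N. Pads are 16 mm wide; open, the fingers measure 119 mm over their backs; the gripper's body (75 mm by 177 mm) begins 78 mm behind the grasp point.
Start: joints at [0.93, 0.245, 1.558, -0, 1.339, -0.174], TCP at [0.293, 0.58, 0.166] pointing down, gripper open.
Joint ranges: [-3.13, 3.13], [-1.02, 2.26], [0.13, 2.54], [-0.95, 4.09], [0.21, 2.88], [-2.74, 2.74]. Speed limits (rad/s): [2.57, 2.57, 3.14, 3.14, 3.14, 3.14].

## Interface

Orientations are given as a 3x3 rotation matrix whose columns are the frame's x, y, z axes.
In Python, from plant import r gives the robot as it stands.
- The arm moves only by the tool play_rows, never from a script. Its argument "steps" is one flat list of numbers, 7 for each row, row after row: the shift along the tool's x, y, z in mm, then the turn, a rotation vector about the tool's x, y, z in rad, then the gripper command: -1 is fully open, 1 is shut, values between are in proportion. A call has 1 to 12 rows; each row is the pose to reach, as a shift and turn from the pose commanded when the call began, along the tool's axes at that moment; what a row does not reach only later rows make up. A row lasts 1/10 s, in which the tool goes at most 50 mm and 8.59 degrees, less where a joint would pass 70% of its speed; a pose out of reach is approached as far as the arm can. A call with a gripper value outside its range is refused whole. The fingers move at their own pace and stop on an object; "force" is the grip in N (left out, the last holds). Time passes only in rows, so rows that repeat a pose let the fingers close. It gives the time, the measured TCP pose, the force and the opening at its end, in the units of the state.
- r.get_obs(): the state, without advancing time (a new reading comes with each control period).
- r.snapshot(name): name is "scene" or "top" or "wrist"; returns the picture (480x640x3 uint8, blue, green, red); there is no depth.
- r.camera_info(name): a dict with "fx", "fy", "cx", "cy" (pixels), "pose" (4x4, takes a point from camera to world coordinates). Camera axes: x right, y up, looking along -z (the intrinsics and any distortion apply to the point x, -y, -z); pixel columns grow to the right and rows downward; lengths in m; the calibration is good to about 2 mm. A picture is of the moment at which its call begins: read the wrist's pose just before it. camera_info takes no time and is no camera call; for the wrist camera it gives the pose at the moment of the call.
- r.hand_in(): hands the job in, once; it reports no verdict.
The state is a dict: "clock": time; "joints": joint angles; "dq": joint speeds; "effort": joint torques, N m; "tool_pos": TCP position; "orientation": TCP orientation; "ft_force": force on the tool from outside, world axes, zero at the start; "torque": the same for the moment, N m; "width": finger opening in m.
Only numpy, scipy, OpenCV 4.12 (cv2) and the standard library are available. Lean on these libraries where they do the work, as an engineer would, in place of code of your own. Each camera call takes 0.05 s, during which the arm holds its last target.

## Task

Bring the swing-arm tray with its clay pot round beside the planter trough: pull up the spring pin by its T-handle and turn it into its rest notch so that it stays out, then push the tray round to the last index hole on the trough's side, and turn the handle back so that the pin springs fully home there. First set aside, upright on the table, the one container that stands in the tray's way on that side (the bottle or the tin); the tray must bump nothing, its pot stays standing on it, and everything else is left where it is.

Things in the scene. Friction and masses are not known exactly. Their poses are not given: they have to be found in the camera images.
- stand: Fixed foot of the swing-arm tray: dark flange 170 mm across, pillar, steel index plate 180 mm across (70 to 78 mm up) with five holes 40 degrees apart, 65 mm from the axis. Hub top 122 mm up. Origin on the pillar's axis at table height, z up. Its -x points roughly to the robot (there the arm points at the start), its +y to the robot's left.
- swing (a joint): Angle of the swing arm (rad), positive anticlockwise from above; 0 = start. Index holes at 0, +-0.698, +-1.396: -1.396 is the last on the left (stand's +y), +1.396 the last on the right (-y); stops at +-1.60. Pin out: turns with light friction (1 to 2 N at the tray) and stays where left. Pin in a hole: held, with about 0.02 rad of play.
- swing_arm: The grey swinging arm: flat bar 40 mm wide, 85 to 105 mm above the table, from the hub to the tray, carrying the tray and the spring pin. Origin on the pillar's axis at table height; the arm runs along its own -x axis, so its yaw is the stand's yaw plus joint swing.
- tray (a point): Middle of the tray's floor, 200 mm out from the pillar's axis, 105 mm up. Grey plastic tray, 130 mm along the arm by 180 mm across it, rim 5 mm thick from 98 to 123 mm up. Swinging, its corners reach 280 mm from the pillar's axis; things under 95 mm high are not in its way. Axes as swing_arm. It can be pushed by the side of its rim.
- plunger: Spring pin with black T-handle, upright through the arm 65 mm out from the pillar's axis. Origin at the centre of the T-bar (76 mm along its own x, 16 by 16 mm), 172 mm up with the pin home. Under the bar a 14 mm stem, then a 42 mm steel guide block, top 134 mm up, with a deep slot along the arm and a shallow rest notch across it.
- pin_lift (a joint): Pull of the spring pin (m, up): 0 = home, 10 mm deep in a hole; about 0.010 = riding on the plate between holes; 0.018 = parked in the rest notch; 0.028 = stop. Spring 6.5 N at 0, 12 N at 0.022. Let down within about 0.06 rad of a hole it enters and centres the arm; riding on the plate it snaps in when the arm is nudged over the hole.
- pin_turn (a joint): Turn of the T-bar on the arm (rad), positive anticlockwise from above: 0 = along the arm, +-1.571 = across, in the rest notch. It turns, either way, only when lifted at least 0.022. Let go within 20 degrees of across it drops 4 mm into the notch and stays out; lifted 5 mm, turned back to within 10 degrees of the arm and let go, it springs down.
- tray_pot: Small clay pot standing loose on the tray: 80 mm across the top, 56 mm at the foot, 68 mm high. Origin at the centre of its underside.
- trough: Empty taupe planter trough, 360 mm (its x) by 150 mm (y), 135 mm high, open on top. Origin at table height in the middle of its short end nearest the robot; its x runs from there along the trough to the other end. It stands with its middle line about 395 mm to the side of the pillar's axis, on the left or on the right of the stand, its long side facing the pillar.
- crate: Slatted wooden crate, 330 mm (x) by 150 mm (y), 115 mm high. Origin at table height in the middle of its short end nearest the robot, its x along the crate. It stands on the side where the trough does not.
- feed_bottle: White plant-feed bottle, always on the left of the stand in the arc of the tray: body 60 mm across to 118 mm high, cap 38 mm across from 146 to 178 mm; 0.2 to 0.4 kg. Origin at the centre of its underside.
- tin: Plain steel tin, always on the right of the stand in the arc of the tray: 60 mm across (63 mm at the lid, from 136 mm up), 152 mm high; 0.2 to 0.4 kg. Origin at the centre of its underside.
- yellow_pot: Ochre plastic pot, 110 mm across the top, 95 mm high, on the right near the robot. Origin at the centre of its underside.
- jar: Closed glass jar, 72 mm across, 100 mm high, on the left near the robot. Origin at the centre of its underside.
- clay_pot: Clay pot, 90 mm across the top, 80 mm high, beyond the pillar. Origin at the centre of its underside.
- saucer: Clay saucer, 110 mm across, 18 mm high, on the table below the arm or tray. Origin at the centre of its underside.
- trowel: Hand trowel lying beyond the pillar, 300 mm long along its x (blade to +x), 68 mm wide, 30 mm high. Origin at table height near its middle.

How it is judged:
On the way, in this order (a step that is already met when the one before it is completed fails the run):
1. the spring pin is pulled out and parked in its rest notch, the arm still pointing as it did at the start (value of joint pin_lift between 0.0155 and 0.0205 m and (value of joint pin_turn above 1.4 rad or value of joint pin_turn below -1.4 rad) and value of joint swing between -0.2 and 0.2 rad), for 0.3 s.
2. the tray has been swung up to the last index hole on the trough's side (within 0.3 rad), the pin still parked in its notch (value of joint pin_lift between 0.0155 and 0.0205 m and (value of joint pin_turn above 1.4 rad or value of joint pin_turn below -1.4 rad) and ((y of trough in the frame of stand above 0 m and value of joint swing between -1.696 and -1.096 rad) or (y of trough in the frame of stand below 0 m and value of joint swing between 1.096 and 1.696 rad)) and horizontal distance between tray_pot and tray below 0.06 m and angle between tray_pot's own z axis and vertical below 0.1 rad and z of tray_pot in the frame of tray between -0.01 and 0.01 m), for 0.2 s.
At the end, for the whole second after the job is handed in: Swing arm within 0.05 rad of the last hole on the trough's side, at rest, pin home in it (lift under 3 mm, T-bar along the arm within 0.25 rad). Clay pot upright (0.1 rad) on the tray within 60 mm of its middle. Feed bottle and tin upright (0.1 rad) on the table, at rest (((y of trough in the frame of stand above 0 m and value of joint swing between -1.446 and -1.346 rad) or (y of trough in the frame of stand below 0 m and value of joint swing between 1.346 and 1.446 rad)) and value of joint pin_lift below 0.003 m and value of joint pin_turn between -0.25 and 0.25 rad and velocity of joint swing between -0.05 and 0.05 rad/s and horizontal distance between tray_pot and tray below 0.06 m and angle between each of tray_pot, feed_bottle, tin's own z axis and vertical below 0.1 rad and z of tray_pot in the frame of tray between -0.01 and 0.01 m and height (world z) of each of feed_bottle, tin below 0.006 m and linear speed of each of feed_bottle, tin, tray_pot below 0.03 m/s); the robot touches nothing.
It fails at once if a bystander (trough, crate, ochre pot, jar, loose clay pot, saucer, trowel) is shifted more than 30 mm (distance of any of trough, crate, yellow_pot, jar, clay_pot, saucer, trowel from where it was at the start of the episode above 0.03 m).
It fails at once if the bottle, the tin or a standing bystander is tipped over (angle between any of feed_bottle, tin, yellow_pot, jar, clay_pot's own z axis and vertical above 0.6 rad).
It fails at once if the pot on the tray topples or falls off the tray (angle between tray_pot's own z axis and vertical above 0.5 rad or z of tray_pot in the frame of tray below -0.03 m).
It fails at once if the container that is not in the way (the tin if the trough is on the left, the bottle if it is on the right) is shifted more than 30 mm ((y of trough in the frame of stand above 0 m and distance of tin from where it was at the start of the episode above 0.03 m) or (y of trough in the frame of stand below 0 m and distance of feed_bottle from where it was at the start of the episode above 0.03 m)).
It fails at once if the swing arm or its tray bumps the bottle, the tin, the trough or the crate (over 1.5 N) (contact force between swing_arm and feed_bottle above 1.5 N or contact force between swing_arm and tin above 1.5 N or contact force between swing_arm and trough above 1.5 N or contact force between swing_arm and crate above 1.5 N).
It also fails if it takes over 72 s, if anything falls off the work surface, if the arm or the gripper's body presses on something with over 40 N, if the wrist force passes 120 N, or if a joint passes its speed limit or range.

## Working session

There is one attempt and no reset: what is moved stays moved. The work goes in short steps, Python scripts to look and compute and a tool call to move; the robot and the scene stay as the last step left them, time stands still between calls to the robot, and variables do not carry over. Pictures are saved under pics/ and viewed, and the job is handed in when it is done.

Besides the shell and the picture viewer there is one more tool, called after "Request:" as name(argument=value, ...) on one line, values as JSON. play_rows: Moves the arm, as the interface text tells. Its arguments: {"type":"object","properties":{"steps":{"type":"array"},"force":{"type":"number"}},"required":["steps"]}

```bash
mkdir -p pics; ls; python3 - <<'E'
from plant import r
import cv2
o=r.get_obs(); print({k:o[k] for k in('clock','tool_pos','orientation','width')})
for n in('scene','top'):
    c=r.camera_info(n); print(n,c)
    cv2.imwrite(f'pics/{n}0.png',r.snapshot(n))
E
```

```text
pics
{'clock': 0.0, 'tool_pos': array([0.29211864, 0.57992037, 0.16527779]), 'orientation': array([[-8.93013336e-01,  4.50028890e-01, -1.08650210e-03],
       [ 4.50030108e-01,  8.93012105e-01, -1.51086302e-03],
       [ 2.90327517e-04, -1.83817948e-03, -9.99998268e-01]]), 'width': 0.09377424914515214}
scene {'fx': 487.5723410737403, 'fy': 487.5723410737403, 'cx': 321.0861933552555, 'cy': 243.449262265302, 'pose': array([[ 0.26611597, -0.74953825,  0.60611444,  1.27900338],
       [ 0.96376069,  0.21904905, -0.15225915, -0.18051067],
       [-0.01864474,  0.62466786,  0.78066795,  1.11185613],
       [ 0.        ,  0.        ,  0.        ,  1.        ]])}
top {'fx': 491.65050623713586, 'fy': 491.65050623713586, 'cx': 320.02423358160877, 'cy': 239.2566718595644, 'pose': array([[ 0.0243036 ,  0.99796788, -0.05890201,  0.4505372 ],
       [-0.99954047,  0.02532509,  0.01665803,  0.0047741 ],
       [ 0.01811587,  0.05847009,  0.99812477,  1.35872353],
       [ 0.        ,  0.        ,  0.        ,  1.        ]])}
```

View pics/scene0.png

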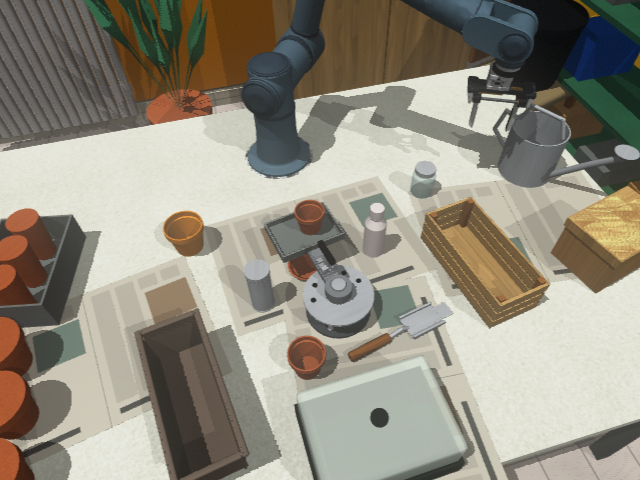

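View pics/top0.png

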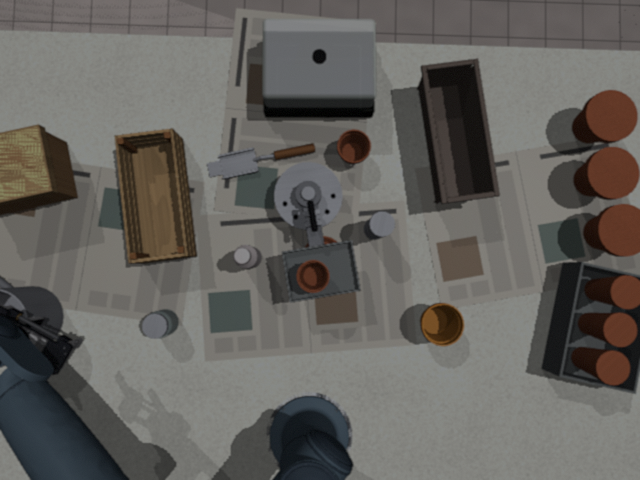

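Trough is on the right (−y), so the tin is in the way and the target is +1.396. Next I'll zoom in and measure.

```bash
cat > h.py <<'E'
import numpy as np, cv2, json
from plant import r
def ray(n,u,v,c=None):
    c=c or r.camera_info(n); P=np.array(c['pose'])
    d=P[:3,:3]@np.array([(u-c['cx'])/c['fx'],-(v-c['cy'])/c['fy'],-1.]); return P[:3,3],d
def onz(n,u,v,z,c=None):
    o,d=ray(n,u,v,c); return o+d*(z-o[2])/d[2]
def proj(n,p,c=None):
    c=c or r.camera_info(n); P=np.array(c['pose']); q=P[:3,:3].T@(np.array(p)-P[:3,3])
    return c['cx']+c['fx']*q[0]/-q[2], c['cy']-c['fy']*q[1]/-q[2]
E
python3 - <<'E'
import cv2
a=cv2.imread('pics/top0.png')[120:310,230:430]; cv2.imwrite('pics/topc.png',cv2.resize(a,None,fx=4,fy=3.15*4/3.15*0.78 if 0 else 3.1,interpolation=3) if 0 else cv2.resize(a,(600,570),interpolation=3))
b=cv2.imread('pics/scene0.png')[190:340,230:400]; cv2.imwrite('pics/scc.png',cv2.resize(b,(680,600),interpolation=3))
E
```

```text
(no output)
```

View pics/topc.png

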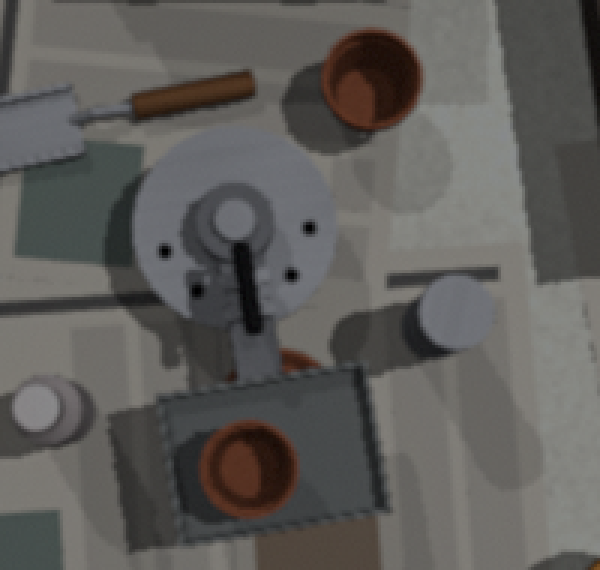

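View pics/scc.png

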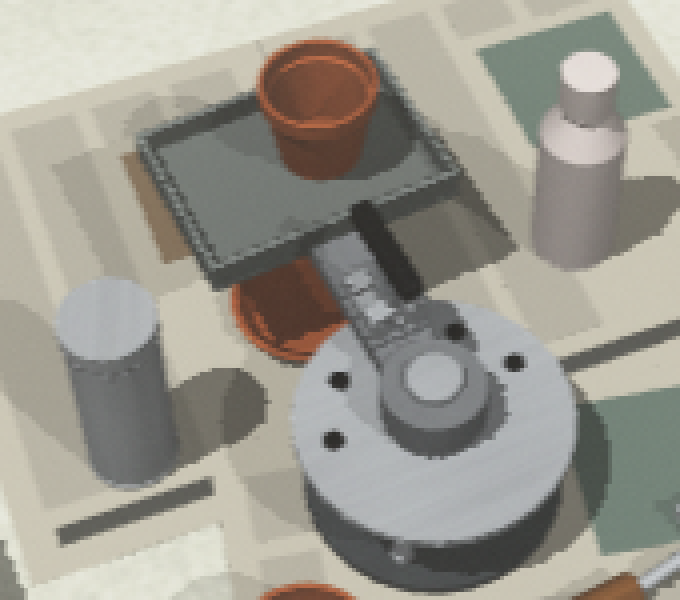

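```bash
python3 - <<'E'
from h import *
from scipy.optimize import least_squares
T=lambda u,v,z:onz('top',230+u/3,120+v/3,z)
S=lambda u,v,z:onz('scene',230+u/4,190+v/4,z)
ht=[T(*p,.078) for p in[(165,251),(197,290),(291,274),(309,228)]]
hs=[S(*p,.078) for p in[(515,362),(456,331),(339,380),(333,441)]]
ang=np.array([-80,-40,40,80])*np.pi/180
for h in(ht,hs):
    h=np.array(h)
    f=lambda x:np.r_[[x[0]-.065*np.cos(x[2]+a)-q[0] for a,q in zip(ang,h)],[x[1]-.065*np.sin(x[2]+a)-q[1] for a,q in zip(ang,h)]]
    s=least_squares(f,[.5,0,0]);print('stand',s.x.round(4),'res',np.abs(s.fun).max().round(4))
for n,F,a,b in(('top',T,(242,243),(256,332)),('scene',S,(408,285),(362,212))):
    a=F(*a,.18);b=F(*b,.18);print('bar',n,(a+b)/2,np.linalg.norm(a-b),np.degrees(np.arctan2(*(a-b)[1::-1])))
print('hub',T(235,220,.122),S(434,380,.122))
print('tin',T(456,313,.152),S(108,320,.152))
c=[T(*p,.123) for p in[(160,397),(362,367),(388,510),(180,543)]]
print('tray',np.round(c,4),np.mean(c,0)); 
print('pot',T(249,469,.173),S(319,85,.173))
print('bottle',T(37,407,.178))
for n,p,z in(('trough',[(422,66),(477,60),(496,190),(438,202)],.135),('yel',[(441,324)],.095),('clay',[(353,147)],.08)):
    print(n,[onz('top',*q,z)[:2].round(3) for q in p])
E
```

```text
stand [0.6403 0.0169 0.1888] res 0.0006
stand [0.6435 0.0201 0.1902] res 0.0008
bar top [0.57621321 0.0033987  0.18      ] 0.07262491709869111 10.341413193062712
bar scene [0.58438806 0.00597697 0.18      ] 0.06235615546708789 10.618093920693816
hub [0.63925449 0.01657411 0.122     ] [0.64714264 0.01876444 0.122     ]
tin [ 0.56253104 -0.16746744  0.152     ] [ 0.56962733 -0.16437418  0.152     ]
tray [[ 0.4882  0.0755  0.123 ]
 [ 0.5177 -0.0932  0.123 ]
 [ 0.3986 -0.1175  0.123 ]
 [ 0.3672  0.0554  0.123 ]] [ 0.44291273 -0.01997353  0.123     ]
pot [ 4.30785323e-01 -2.95387311e-04  1.73000000e-01] [0.43820266 0.00284077 0.173     ]
bottle [0.47614505 0.17011447 0.178     ]
trough [array([ 0.973, -0.265]), array([ 0.993, -0.407]), array([ 0.659, -0.457]), array([ 0.624, -0.31 ])]
yel [array([ 0.316, -0.331])]
clay [array([ 0.772, -0.098])]
```

```bash
cat >> h.py <<'E'
from scipy.spatial.transform import Rotation as Ro
def plan(p,yaw=None,tip=0):
    """tool-frame shift(mm) and rotvec to reach TCP p, jaws' y axis at yaw (deg, mod 180), pointing down"""
    o=r.get_obs(); R=np.array(o['orientation']); 
    sh=R.T@(np.array(p)-o['tool_pos'])*1e3
    rv=np.zeros(3)
    if yaw is not None:
        best=None
        for k in(0,180):
            a=np.radians(yaw+k); y=np.array([np.cos(a),np.sin(a),0]); z=np.array([0,0,-1.]); x=np.cross(y,z)
            q=Ro.from_matrix(R.T@np.c_[x,y,z]).as_rotvec()
            if best is None or np.linalg.norm(q)<np.linalg.norm(best): best=q
        rv=best
    print('shift',sh.round(1),'rv',rv.round(3)); 
def st():
    o=r.get_obs(); R=np.array(o['orientation'])
    print('t',round(o['clock'],2),'pos',np.round(o['tool_pos'],4),'yaw',np.degrees(np.arctan2(R[1,1],R[0,1])).round(1),'down',R[:,2].round(4),'F',np.round(o['ft_force'],1),'w',round(o['width'],4),'j',np.round(o['joints'],3))
E
python3 - <<'E'
from h import *
plan([.292,.58,.256],None);plan([.565,-.165,.26],-6);plan([.43,.2,.26],28)
E
```

```text
shift [  0.2  -0.2 -90.6] rv [0. 0. 0.]
shift [-578.9 -542.7  -93.9] rv [-2.000e-03  1.000e-03  1.209e+00]
shift [-294.1 -277.5  -94.2] rv [-0.002  0.     0.615]
```

Request:
play_rows(steps=[0, 0, -40, 0, 0, 0, -1, -20, -18, -80, 0, 0, 0.05, -1, -50, -46, -94, 0, 0, 0.1, -1, -84, -78, -94, 0, 0, 0.17, -1, -118, -110, -94, 0, 0, 0.24, -1, -152, -142, -94, 0, 0, 0.31, -1, -186, -174, -94, 0, 0, 0.38, -1, -220, -206, -94, 0, 0, 0.45, -1, -254, -238, -94, 0, 0, 0.53, -1, -288, -270, -94, 0, 0, 0.6, -1, -322, -302, -94, 0, 0, 0.68, -1, -356, -334, -94, 0, 0, 0.76, -1], force=20)

```text
clock: 1.3
tool_pos: [0.4602, 0.1202, 0.2601]
orientation: [[-0.334, 0.943, -0.0], [0.943, 0.334, 0.0], [0.0, -0.0, -1.0]]
ft_force: [0.2, 0.2, -0.1]
width: 0.0943
```

```bash
python3 - <<'E'
from h import *
st();plan([.565,-.165,.26],-6)
E
```

```text
t 1.3 pos [0.4602 0.1202 0.2601] yaw 19.5 down [-1.e-04  1.e-04 -1.e+00] F [ 0.2  0.2 -0.1] w 0.0943 j [ 0.016 -0.244  1.877  0.     1.508 -0.324]
shift [-3.038e+02  3.500e+00  1.000e-01] rv [-0.    -0.     0.445]
```

Request:
play_rows(steps=[-40, 0, 0, 0, 0, 0.07, -1, -80, 1, 0, 0, 0, 0.14, -1, -120, 1, 0, 0, 0, 0.21, -1, -160, 2, 0, 0, 0, 0.28, -1, -200, 2, 0, 0, 0, 0.35, -1, -240, 3, 0, 0, 0, 0.41, -1, -275, 3, 0, 0, 0, 0.44, -1, -304, 3, 0, 0, 0, 0.445, -1, -304, 3, 0, 0, 0, 0.445, -1])

```text
clock: 2.2
tool_pos: [0.5655, -0.166, 0.2592]
orientation: [[0.105, 0.995, -0.002], [0.995, -0.105, 0.0], [0.0, -0.002, -1.0]]
ft_force: [-0.9, 1.0, -0.2]
width: 0.0938
```

```bash
python3 - <<'E'
from h import *
st();c=r.camera_info('wrist');print(c);cv2.imwrite('pics/w1.png',r.snapshot('wrist'))
E
```

```text
t 2.2 pos [ 0.5655 -0.166   0.2592] yaw -6.0 down [-1.6e-03  3.0e-04 -1.0e+00] F [-0.9  1.  -0.2] w 0.0938 j [-0.477  0.043  1.614 -0.     1.487 -0.373]
{'fx': 376.1588209338302, 'fy': 376.1588209338302, 'cx': 316.40918053055645, 'cy': 236.3443862281385, 'pose': array([[ 0.99447944,  0.10063941,  0.02970434,  0.57405311],
       [-0.10490305,  0.96014331,  0.25907562, -0.09135509],
       [-0.0024472 , -0.26076146,  0.96540016,  0.47730406],
       [ 0.        ,  0.        ,  0.        ,  1.        ]])}
```

View pics/w1.png

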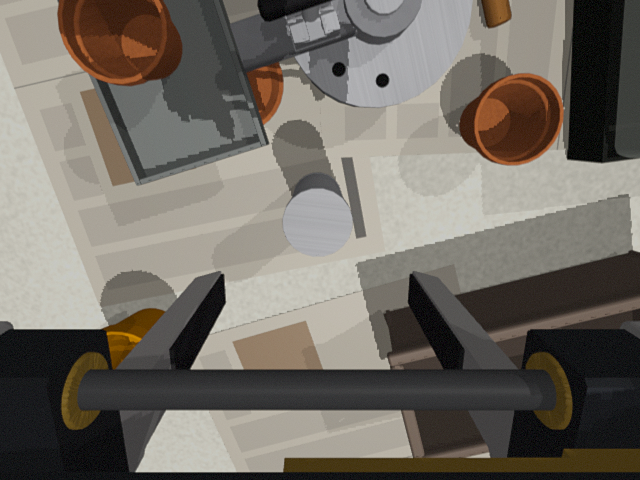

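Tin's lid is a circle centred near (317,221), radius ~34 px; the fingers straddle columns 220–415.

```bash
python3 - <<'E'
from h import *
a=cv2.imread('pics/w1.png')
print(onz('wrist',317,221,.152),onz('wrist',283,221,.152),onz('wrist',351,221,.152))
ht=[onz('wrist',*p,.078) for p in[(339,69),(382,80)]];print(ht)
print(proj('wrist',[.5655,-.166,.2592]))
for s in((.6403,.0169,.1888),(.6435,.0201,.1902)):
  for d in(40,80):
    b=s[2]+np.radians(d); print([s[0]-.065*np.cos(b),s[1]-.065*np.sin(b)])
E
```

```text
[ 0.56572199 -0.16290865  0.152     ] [ 0.53573334 -0.1598088   0.152     ] [ 0.59569651 -0.16600703  0.152     ]
[array([ 0.60116606, -0.02964514,  0.078     ]), array([ 0.64256726, -0.04407975,  0.078     ])]
(np.float64(316.97906729155847), np.float64(264.48627543091175))
[np.float64(0.5992334323364005), np.float64(-0.033483896438554726)]
[np.float64(0.6412273284017629), np.float64(-0.04809338475595254)]
[np.float64(0.602504010013602), np.float64(-0.030341340238292207)]
[np.float64(0.6445183182019159), np.float64(-0.04489202280310752)]
```

Request:
play_rows(steps=[2, 0, 40, 0, 0, 0, -1, 2, 0, 80, 0, 0, 0, -1, 2, 0, 120, 0, 0, 0, -1, 2, 0, 155, 0, 0, 0, -1, 2, 0, 174, 0, 0, 0, -1, 2, 0, 174, 0, 0, 0, 0, 2, 0, 174, 0, 0, 0, 1, 2, 0, 174, 0, 0, 0, 1, 2, 0, 174, 0, 0, 0, 1, 2, 0, 174, 0, 0, 0, 1, 2, 0, 174, 0, 0, 0, 1], force=20)

```text
clock: 3.35
tool_pos: [0.5667, -0.1615, 0.0881]
orientation: [[0.101, 0.995, 0.002], [0.995, -0.101, -0.001], [-0.001, 0.003, -1.0]]
ft_force: [-0.9, 1.0, 5.7]
width: 0.0624
```

```bash
python3 - <<'E'
from h import *
st();plan([.46,-.29,.11])
E
```

```text
t 3.35 pos [ 0.5667 -0.1615  0.0881] yaw -5.8 down [ 2.4e-03 -9.0e-04 -1.0e+00] F [-0.9  1.   5.7] w 0.0624 j [-0.47   0.186  1.778  0.     1.175 -0.369]
shift [-138.6  -93.1  -22. ] rv [0. 0. 0.]
```

Request:
play_rows(steps=[0, 0, 0, 0, 0, 0, 1, 0, 0, -10, 0, 0, 0, 1, 0, 0, -25, 0, 0, 0, 1, 0, 0, -25, 0, 0, 0, 1])

```text
clock: 3.75
tool_pos: [0.5671, -0.1619, 0.1139]
orientation: [[0.101, 0.995, 0.004], [0.995, -0.101, -0.002], [-0.002, 0.004, -1.0]]
ft_force: [-0.1, 0.2, -2.5]
width: 0.0621
```

```bash
python3 - <<'E'
from h import *
st();cv2.imwrite('pics/w2.png',r.snapshot('wrist'));plan([.46,-.29,.11]);st()
E
```

```text
t 3.75 pos [ 0.5671 -0.1619  0.1139] yaw -5.8 down [ 0.0038 -0.0019 -1.    ] F [-0.1  0.2 -2.5] w 0.0621 j [-0.47   0.155  1.761 -0.     1.221 -0.369]
shift [-138.4  -93.     2.7] rv [0. 0. 0.]
t 3.8 pos [ 0.5665 -0.1617  0.1128] yaw -5.8 down [ 0.0023 -0.0013 -1.    ] F [ 1.1 -0.3 -2.5] w 0.0625 j [-0.47   0.156  1.763 -0.     1.22  -0.369]
```

View pics/w2.png

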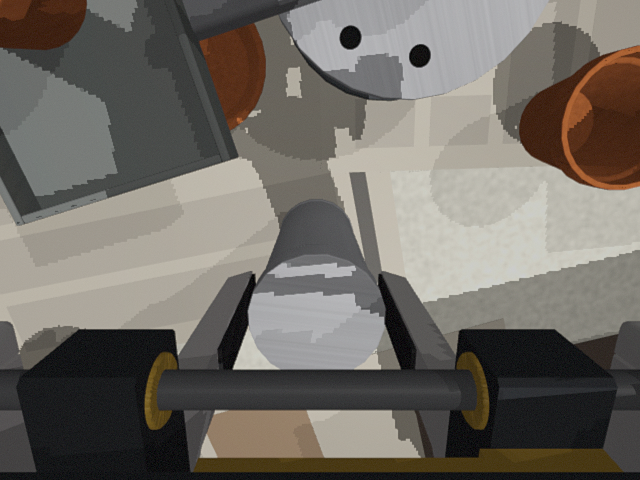

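Request:
play_rows(steps=[-25, -17, 0, 0, 0, 0, 1, -55, -37, 0, 0, 0, 0, 1, -85, -57, 0, 0, 0, 0, 1, -112, -75, 0, 0, 0, 0, 1, -130, -87, 0, 0, 0, 0, 1, -138, -93, 0, 0, 0, 0, 1, -138, -93, 10, 0, 0, 0, 1, -138, -93, 20, 0, 0, 0, 1, -138, -93, 24, 0, 0, 0, 1, -138, -93, 25, 0, 0, 0, 1, -138, -93, 25, 0, 0, 0, 1])

```text
clock: 4.9
tool_pos: [0.4601, -0.2887, 0.0882]
orientation: [[0.099, 0.995, -0.001], [0.995, -0.099, -0.001], [-0.001, -0.001, -1.0]]
ft_force: [-4.4, 2.9, 12.1]
width: 0.0623
```

```bash
python3 - <<'E'
from h import *
st()
E
```

```text
t 4.9 pos [ 0.4601 -0.2887  0.0882] yaw -5.7 down [-9.e-04 -6.e-04 -1.e+00] F [-4.4  2.9 12.1] w 0.0623 j [-7.690e-01  8.200e-02  1.893e+00 -1.000e-03  1.167e+00 -6.690e-01]
```

Request:
play_rows(steps=[0, 0, -1, 0, 0, 0, 0.5, 0, 0, -1, 0, 0, 0, -1, 0, 0, -1, 0, 0, 0, -1, 0, 0, -1, 0, 0, 0, -1, 0, 0, -20, 0, 0, 0, -1, 0, 0, -60, 0, 0, 0, -1, 0, 0, -105, 0, 0, 0, -1, 0, 0, -150, 0, 0, 0, -1, 0, 0, -180, 0, 0, 0, -1])

```text
clock: 5.8
tool_pos: [0.4601, -0.2896, 0.2699]
orientation: [[0.101, 0.995, 0.003], [0.995, -0.101, -0.003], [-0.003, 0.003, -1.0]]
ft_force: [0.3, 0.2, -0.3]
width: 0.0935
```

```bash
python3 - <<'E'
from h import *
st();plan([.578,.0065,.268],-79.1);cv2.imwrite('pics/w3.png',r.snapshot('wrist'))
E
```

```text
t 5.8 pos [ 0.4601 -0.2896  0.2699] yaw -5.8 down [ 0.0032 -0.0029 -1.    ] F [ 0.3  0.2 -0.3] w 0.0935 j [-0.771 -0.078  1.714  0.     1.502 -0.67 ]
shift [306.5  87.5   1.5] rv [ 0.005 -0.     1.28 ]
```

View pics/w3.png

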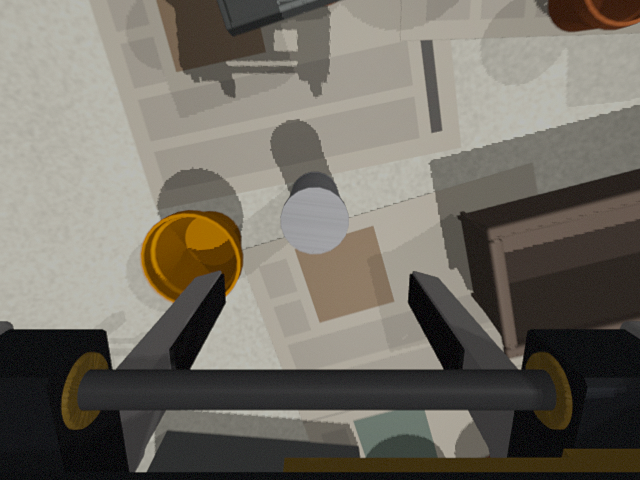

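The tin stands upright (lid at (315,220)), clear of the ochre pot. Now to the T-handle.

Request:
play_rows(steps=[20, 6, 0, 0, 0, 0.1, -1, 50, 15, 0, 0, 0, 0.22, -1, 85, 25, 0, 0, 0, 0.35, -1, 120, 35, 0, 0, 0, 0.48, -1, 155, 45, 0, 0, 0, 0.61, -1, 190, 55, 0, 0, 0, 0.74, -1, 225, 65, 0, 0, 0, 0.87, -1, 255, 74, 0, 0, 0, 1.0, -1, 280, 81, 1, 0, 0, 1.13, -1, 300, 86, 1, 0, 0, 1.24, -1, 306, 87, 1, 0, 0, 1.28, -1, 306, 87, 1, 0, 0, 1.28, -1])

```text
clock: 7.05
tool_pos: [0.5767, 0.0077, 0.2646]
orientation: [[0.982, 0.191, -0.001], [0.191, -0.982, 0.0], [-0.001, -0.0, -1.0]]
ft_force: [-0.1, 0.1, -0.3]
width: 0.0934
```

```bash
python3 - <<'E'
from h import *
st();print(r.camera_info('wrist')['pose']);cv2.imwrite('pics/w4.png',r.snapshot('wrist'))
E
```

```text
t 7.05 pos [0.5767 0.0077 0.2646] yaw -79.0 down [-8.e-04  3.e-04 -1.e+00] F [-0.1  0.1 -0.3] w 0.0934 j [-0.183  0.009  1.638  0.     1.495  1.196]
[[ 0.19021774  0.94719197  0.25815613  0.65165129]
 [-0.98174121  0.18384198  0.04885007  0.02123695]
 [-0.00118954 -0.26273466  0.96486739  0.48258648]
 [ 0.          0.          0.          1.        ]]
```

View pics/w4.png

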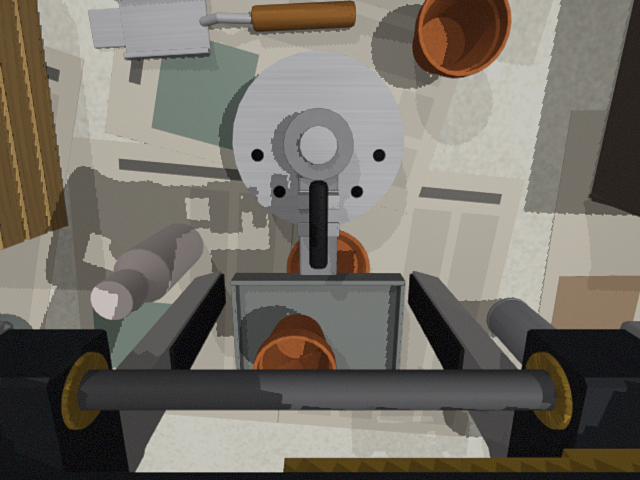

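```bash
python3 - <<'E'
from h import *
from scipy.optimize import least_squares
a=onz('wrist',318.5,181,.18);b=onz('wrist',318.5,269,.18);print(a,b,(a+b)/2,np.linalg.norm(a-b))
h=np.array([onz('wrist',*p,.078) for p in[(257,155),(279,192),(357,192),(379,155)]]);ang=np.radians([-80,-40,40,80])
f=lambda x:np.r_[x[0]-.065*np.cos(x[2]+ang)-h[:,0],x[1]-.065*np.sin(x[2]+ang)-h[:,1]]
s=least_squares(f,[.64,0,.2]);print(s.x,np.abs(s.fun).max());x=s.x
print('bar pred',x[0]-.065*np.cos(x[2]),x[1]-.065*np.sin(x[2]))
print('pot',onz('wrist',295,345,.173))
E
```

```text
[0.6160282  0.01228885 0.18      ] [ 0.54250501 -0.00205643  0.18      ] [0.5792666  0.00511621 0.18      ] 0.07490958703733999
[0.64152468 0.01731656 0.19144289] 0.0004277708938221214
bar pred 0.577712182516161 0.004948647306994012
pot [0.46249868 0.00447898 0.173     ]
```

Request:
play_rows(steps=[1, 2, 40, 0, 0, 0, -1, 1, 2, 75, 0, 0, 0, -1, 1, 2, 100, 0, 0, 0, -1, 1, 2, 111, 0, 0, 0, -1, 1, 2, 111, 0, 0, 0, 0, 1, 2, 111, 0, 0, 0, 1, 1, 2, 111, 0, 0, 0, 1, 1, 2, 111, 0, 0, 0, 1, 1, 2, 111, 0, 0, 0, 1, 1, 2, 111, 0, 0, 0, 1, 1, 2, 111, 0, 0, 0, 1, 1, 2, 111, 0, 0, 0, 1], force=35)

```text
clock: 8.3
tool_pos: [0.578, 0.0048, 0.1544]
orientation: [[0.982, 0.189, 0.0], [0.189, -0.982, -0.0], [0.0, 0.0, -1.0]]
ft_force: [-0.6, 0.6, -0.1]
width: 0.0335
```

```bash
python3 - <<'E'
from h import *
st()
E
```

```text
t 8.3 pos [0.578  0.0048 0.1544] yaw -79.1 down [ 1.e-04 -0.e+00 -1.e+00] F [-0.6  0.6 -0.1] w 0.0335 j [-0.188  0.089  1.756 -0.     1.296  1.193]
```

Still closing; give it a little more.

Request:
play_rows(steps=[0, 0, 0, 0, 0, 0, 1, 0, 0, 0, 0, 0, 0, 1, 0, 0, 0, 0, 0, 0, 1, 0, 0, 0, 0, 0, 0, 1])

```text
clock: 8.7
tool_pos: [0.578, 0.0048, 0.1543]
orientation: [[0.982, 0.189, -0.0], [0.189, -0.982, 0.0], [-0.0, -0.0, -1.0]]
ft_force: [-0.1, 0.6, 0.2]
width: 0.0019
```

```bash
python3 - <<'E'
from h import *
st()
E
```

```text
t 8.7 pos [0.578  0.0048 0.1543] yaw -79.1 down [-0.  0. -1.] F [-0.1  0.6  0.2] w 0.0019 j [-0.188  0.089  1.756  0.     1.296  1.193]
```

```bash
python3 - <<'E'
from h import *
cv2.imwrite('pics/w5.png',r.snapshot('wrist'))
b=r.snapshot('scene')[150:330,220:420];cv2.imwrite('pics/s5.png',cv2.resize(b,(660,594),interpolation=3));st()
E
```

```text
t 8.8 pos [0.578  0.0048 0.1544] yaw -79.1 down [-0.  0. -1.] F [ 0.6 -0.2 -0.3] w 0.0003 j [-0.188  0.089  1.756  0.     1.296  1.193]
```

View pics/w5.png

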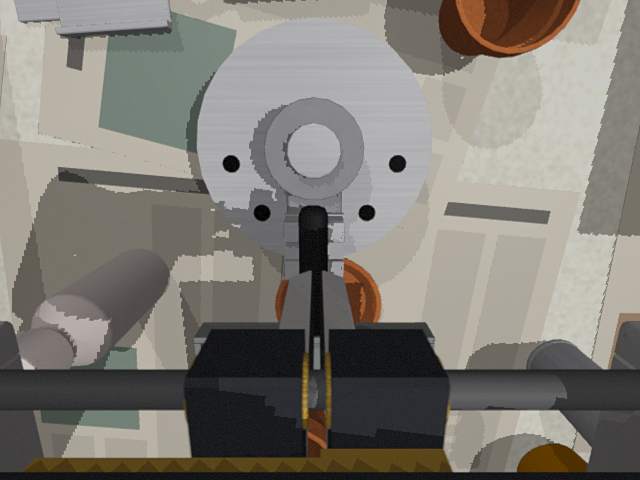

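View pics/s5.png

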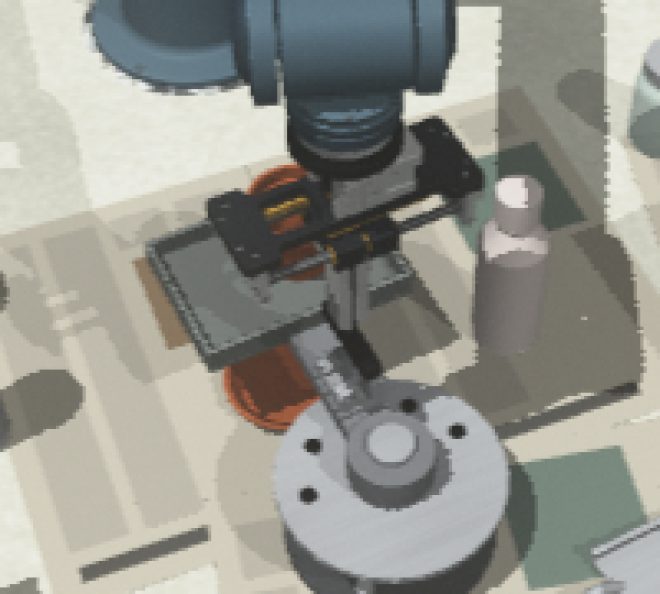

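```bash
python3 - <<'E'
import cv2
b=cv2.imread('pics/w5.png')[190:360,250:390];cv2.imwrite('pics/w5c.png',cv2.convertScaleAbs(cv2.resize(b,(490,595),interpolation=0),alpha=1.6,beta=20))
E
```

```text
(no output)
```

View pics/w5c.png

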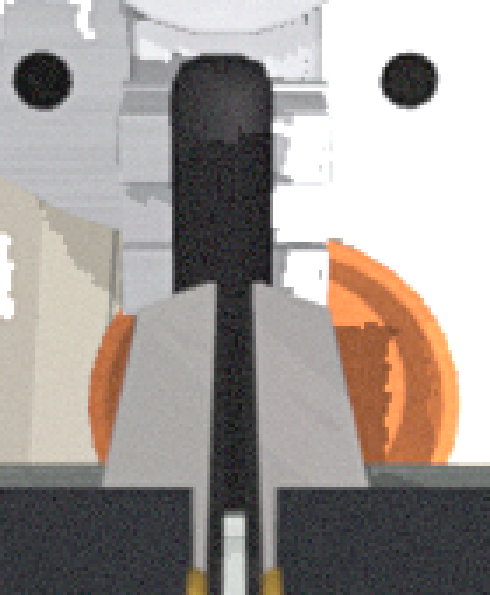

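```bash
python3 - <<'E'
from h import *
c=r.camera_info('wrist');print(c['pose'].round(4)); st()
for z in(.16,.17,.18):
  print(z,proj('wrist',[.616,.0125,z]),onz('wrist',313.5,205,z), 'width28.5px',np.linalg.norm(onz('wrist',299,230,z)-onz('wrist',327.7,230,z)))
for z in(.14,.154,.17,.18,.19): print('axis',z,proj('wrist',[.578,.0048,z]),'front of pad', proj('wrist',[.578+.00785,.0048+.0015,z]))
print([onz('wrist',u,v,.078).round(4) for u,v in((262,213),(366,213))])
E
```

```text
[[ 1.882e-01  9.478e-01  2.574e-01  6.528e-01]
 [-9.821e-01  1.818e-01  4.860e-02  1.830e-02]
 [-7.000e-04 -2.620e-01  9.651e-01  3.724e-01]
 [ 0.000e+00  0.000e+00  0.000e+00  1.000e+00]]
t 8.8 pos [0.578  0.0048 0.1544] yaw -79.1 down [-0.  0. -1.] F [ 0.6 -0.2 -0.3] w 0.0003 j [-0.188  0.089  1.756  0.     1.296  1.193]
0.16 (np.float64(314.44379137651515), np.float64(201.82959963267146)) [0.61409628 0.01268763 0.16      ] width28.5px 0.01671920534080985
0.17 (np.float64(314.3379140055455), np.float64(205.01012595518)) [0.61591943 0.01294981 0.17      ] width28.5px 0.015932207008306654
0.18 (np.float64(314.22158255477825), np.float64(208.50468988241175)) [0.61774257 0.01321199 0.18      ] width28.5px 0.015145208675803414
axis 0.14 (np.float64(315.33409954356506), np.float64(255.54712140823796)) front of pad (np.float64(315.33169485181304), np.float64(243.73180744441757))
axis 0.154 (np.float64(315.25445047859773), np.float64(262.6514029506763)) front of pad (np.float64(315.25117425023643), np.float64(250.20294145961682))
axis 0.17 (np.float64(315.15118162478507), np.float64(271.86244657498725)) front of pad (np.float64(315.14665386440424), np.float64(258.60284671115704))
axis 0.18 (np.float64(315.078763130719), np.float64(278.3217988716651)) front of pad (np.float64(315.0732757216344), np.float64(264.4999685203916))
axis 0.19 (np.float64(314.9992126906002), np.float64(285.4172835915443)) front of pad (np.float64(314.9925930852435), np.float64(270.98412465635806))
[array([0.5851, 0.0497, 0.078 ]), array([ 0.6007, -0.0318,  0.078 ])]
```

The fingers shut on nothing. In the wrist picture the finger tips sit above the bar: front edge at row 271, where row 250 was expected. The 62 mm width on the tin also suggests I was holding its 63 mm lid. So the real tips are about 34 mm higher than the reported TCP. I'll open, go lower and close again. Open fingers clear the 42 mm block, so this is a safe test.

Request:
play_rows(steps=[0, 0, -10, 0, 0, 0, -1, 0, 0, -10, 0, 0, 0, -1, 0, 0, -10, 0, 0, 0, -1, 0, 0, -10, 0, 0, 0, -1, 0, 0, -10, 0, 0, 0, -1, 0, 0, -10, 0, 0, 0, -1, 0, 0, -5, 0, 0, 0, -1, 0, 0, 5, 0, 0, 0, -1, 0, 0, 15, 0, 0, 0, -1, 0, 0, 24, 0, 0, 0, -1, 0, 0, 31, 0, 0, 0, -1, 0, 0, 32, 0, 0, 0, -1])

```text
clock: 10.0
tool_pos: [0.5771, 0.0049, 0.1207]
orientation: [[0.982, 0.189, -0.003], [0.189, -0.982, 0.0], [-0.002, -0.001, -1.0]]
ft_force: [0.0, 0.7, 0.2]
width: 0.0925
```

```bash
python3 - <<'E'
from h import *
st()
E
```

```text
t 10.0 pos [0.5771 0.0049 0.1207] yaw -79.1 down [-2.5e-03  5.0e-04 -1.0e+00] F [0.  0.7 0.2] w 0.0925 j [-0.188  0.124  1.784 -0.     1.237  1.193]
```

Request:
play_rows(steps=[0, 0, 0, 0, 0, 0, 1, 0, 0, 0, 0, 0, 0, 1, 0, 0, 0, 0, 0, 0, 1, 0, 0, 0, 0, 0, 0, 1, 0, 0, 0, 0, 0, 0, 1, 0, 0, 0, 0, 0, 0, 1, 0, 0, 0, 0, 0, 0, 1, 0, 0, 0, 0, 0, 0, 1, 0, 0, 0, 0, 0, 0, 1, 0, 0, 0, 0, 0, 0, 1], force=35)

```text
clock: 11.0
tool_pos: [0.5778, 0.0057, 0.1223]
orientation: [[0.982, 0.188, -0.001], [0.188, -0.982, 0.002], [-0.0, -0.002, -1.0]]
ft_force: [-1.8, 7.5, 2.5]
width: 0.0174
```

```bash
python3 - <<'E'
from h import *
st()
E
```

```text
t 11.0 pos [0.5778 0.0057 0.1223] yaw -79.1 down [-5.0e-04  2.2e-03 -1.0e+00] F [-1.8  7.5  2.5] w 0.0174 j [-0.187  0.122  1.782  0.002  1.238  1.193]
```

Request:
play_rows(steps=[0, -1, -5, 0, 0, 0, 1, 0, -1, -12, 0, 0, 0, 1, 0, -1, -19, 0, 0, 0, 1, 0, -1, -25, 0, 0, 0, 1, 0, -1, -25, 0, 0, 0, 1])

```text
clock: 11.5
tool_pos: [0.5775, 0.0059, 0.1456]
orientation: [[0.982, 0.188, -0.001], [0.188, -0.982, 0.0], [-0.001, -0.001, -1.0]]
ft_force: [6.0, 0.4, -14.1]
width: 0.0158
```

```bash
python3 - <<'E'
from h import *
st()
E
```

```text
t 11.5 pos [0.5775 0.0059 0.1456] yaw -79.1 down [-6.e-04  4.e-04 -1.e+00] F [  6.    0.4 -14.1] w 0.0158 j [-0.186  0.097  1.765  0.     1.281  1.195]
```

Lifted about 24 mm against roughly 13 N, as expected. Now turn.

Request:
play_rows(steps=[0, 0, -1, 0, 0, -0.08, 1, 0, 0, -1, 0, 0, -0.2, 1, 0, 0, -1, 0, 0, -0.34, 1, 0, 0, -1, 0, 0, -0.48, 1, 0, 0, -1, 0, 0, -0.62, 1, 0, 0, -1, 0, 0, -0.76, 1, 0, 0, -1, 0, 0, -0.9, 1, 0, 0, -1, 0, 0, -1.04, 1, 0, 0, -1, 0, 0, -1.18, 1, 0, 0, -1, 0, 0, -1.32, 1, 0, 0, -1, 0, 0, -1.46, 1, 0, 0, -1, 0, 0, -1.571, 1])

```text
clock: 12.7
tool_pos: [0.5786, 0.0052, 0.1464]
orientation: [[-0.193, 0.981, 0.002], [0.981, 0.193, -0.001], [-0.001, 0.002, -1.0]]
ft_force: [9.6, -1.6, -14.0]
width: 0.0159
```

```bash
python3 - <<'E'
from h import *
st();cv2.imwrite('pics/w6.png',r.snapshot('wrist'))
E
```

```text
t 12.7 pos [0.5786 0.0052 0.1464] yaw 11.1 down [ 2.2e-03 -8.0e-04 -1.0e+00] F [  9.6  -1.6 -14. ] w 0.0159 j [-0.187  0.097  1.763 -0.     1.279 -0.381]
```

View pics/w6.png

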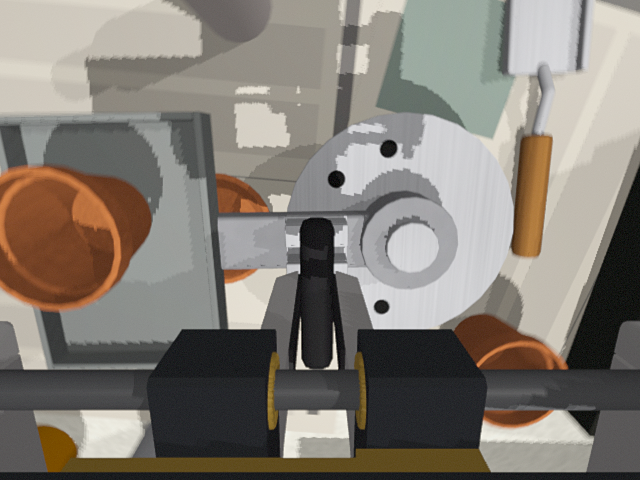

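The T-bar is across the arm. Lower into the notch and release.

Request:
play_rows(steps=[0, 0, 2, 0, 0, 0, 1, 0, 0, 4, 0, 0, 0, 1, 0, 0, 6, 0, 0, 0, 1, 0, 0, 7, 0, 0, 0, 1, 0, 0, 7, 0, 0, 0, 1])

```text
clock: 13.25
tool_pos: [0.5786, 0.0052, 0.1401]
orientation: [[-0.189, 0.982, 0.002], [0.982, 0.189, -0.001], [-0.001, 0.002, -1.0]]
ft_force: [8.9, -0.7, -11.5]
width: 0.0159
```

```bash
python3 - <<'E'
from h import *
st()
E
```

```text
t 13.25 pos [0.5786 0.0052 0.1401] yaw 10.9 down [ 2.e-03 -9.e-04 -1.e+00] F [  8.9  -0.7 -11.5] w 0.0159 j [-0.187  0.103  1.768 -0.     1.268 -0.376]
```

Request:
play_rows(steps=[0, 0, 2, 0, 0, 0, 1, 0, 0, 2, 0, 0, 0, 0.5, 0, 0, 2, 0, 0, 0, 0, 0, 0, 2, 0, 0, 0, -1, 0, 0, 2, 0, 0, 0, -1, 0, 0, 2, 0, 0, 0, -1, 0, 0, 2, 0, 0, 0, -1, 0, 0, 2, 0, 0, 0, -1, 0, 0, 2, 0, 0, 0, -1])

```text
clock: 14.15
tool_pos: [0.5778, 0.0058, 0.1394]
orientation: [[-0.189, 0.982, -0.0], [0.982, 0.189, -0.0], [0.0, -0.0, -1.0]]
ft_force: [0.7, -0.5, 0.1]
width: 0.076
```

```bash
python3 - <<'E'
from h import *
st();cv2.imwrite('pics/w7.png',r.snapshot('wrist'))
E
```

```text
t 14.15 pos [0.5778 0.0058 0.1394] yaw 10.9 down [-1.e-04 -0.e+00 -1.e+00] F [ 0.7 -0.5  0.1] w 0.076 j [-0.186  0.104  1.769 -0.     1.269 -0.376]
```

View pics/w7.png

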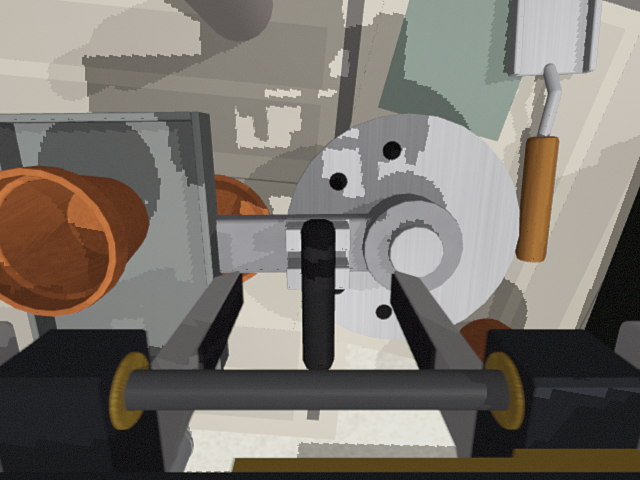

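```bash
python3 - <<'E'
from h import *
for z in(.18,.19,.198,.205): print(z,np.linalg.norm(onz('wrist',319,222,z)-onz('wrist',319,369,z)))
st()
S=np.array([.642,.0185]);Y=.19
def P(s,rho,t): a=Y+s; return S+[-rho*np.cos(a)-t*np.sin(a),-rho*np.sin(a)+t*np.cos(a)]
p=P(0,.215,.127);print(p);plan([*p,.26],-79.1)
E
```

```text
0.18 0.08138544264239089
0.19 0.07679888184516898
0.198 0.07312963320739142
0.205 0.06991904064933611
t 14.2 pos [0.5778 0.0058 0.1393] yaw 10.9 down [-1.e-04  0.e+00 -1.e+00] F [-0.1  0.7  1.1] w 0.0804 j [-0.186  0.104  1.769 -0.     1.269 -0.376]
[0.40688401 0.10260988]
shift [ 127.4 -149.6 -120.6] rv [-0.     0.     1.571]
```

Request:
play_rows(steps=[0, 0, -35, 0, 0, 0, -1, 0, 0, -80, 0, 0, 0, -1, 10, -12, -120, 0, 0, 0.1, 1, 25, -30, -120, 0, 0, 0.24, 1, 40, -46, -120, 0, 0, 0.38, 1, 55, -64, -120, 0, 0, 0.52, 1, 70, -80, -120, 0, 0, 0.66, 1, 84, -98, -120, 0, 0, 0.8, 1, 98, -115, -120, 0, 0, 0.94, 1, 110, -130, -120, 0, 0, 1.08, 1, 120, -142, -120, 0, 0, 1.22, 1, 127, -150, -120, 0, 0, 1.36, 1])

```text
clock: 15.4
tool_pos: [0.4057, 0.1026, 0.2595]
orientation: [[0.923, 0.385, 0.0], [0.385, -0.923, 0.0], [0.0, 0.0, -1.0]]
ft_force: [-0.5, -0.4, 0.2]
width: 0.0174
```

```bash
python3 - <<'E'
from h import *
st();plan([.4069,.1026,.071],-79.1)
E
```

```text
t 15.4 pos [0.4057 0.1026 0.2595] yaw -67.3 down [ 5.e-04  1.e-04 -1.e+00] F [-0.5 -0.4  0.2] w 0.0174 j [-0.025 -0.401  1.999  0.     1.544  1.151]
shift [  1.    0.4 188.5] rv [ 0.    -0.     0.205]
```

Look before descending beside the tray.

Request:
play_rows(steps=[1, 0, 0, 0, 0, 0.1, 1, 1, 0, 10, 0, 0, 0.205, 1, 1, 0, 50, 0, 0, 0.205, 1, 1, 0, 70, 0, 0, 0.205, 1, 1, 0, 70, 0, 0, 0.205, 1])

```text
clock: 15.9
tool_pos: [0.4051, 0.1026, 0.1862]
orientation: [[0.981, 0.195, -0.006], [0.195, -0.981, 0.0], [-0.006, -0.001, -1.0]]
ft_force: [0.2, -0.2, -0.3]
width: 0.0005
```

```bash
python3 - <<'E'
from h import *
st();cv2.imwrite('pics/w8.png',r.snapshot('wrist'));
b=r.snapshot('scene')[130:330,220:440];cv2.imwrite('pics/s8.png',cv2.resize(b,(660,600),interpolation=3))
E
```

```text
t 15.9 pos [0.4051 0.1026 0.1862] yaw -78.8 down [-6.4e-03  1.0e-04 -1.0e+00] F [ 0.2 -0.2 -0.3] w 0.0005 j [-0.025 -0.352  2.094 -0.     1.406  1.35 ]
```

View pics/w8.png

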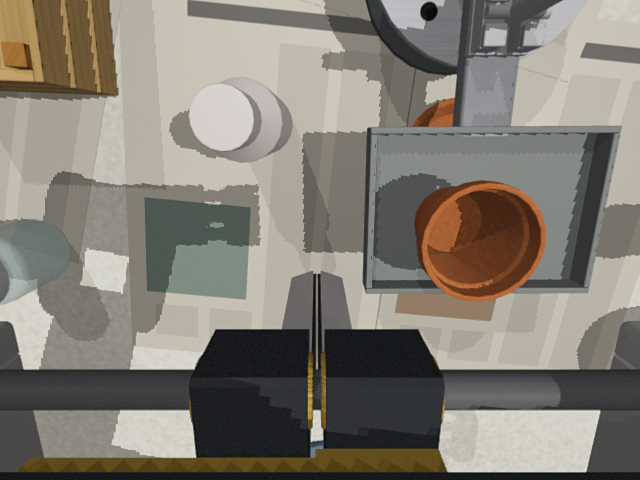

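View pics/s8.png

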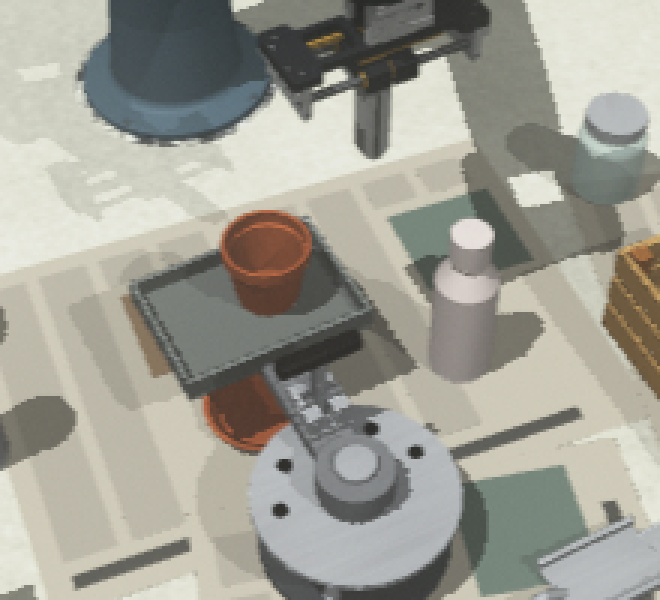

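Request:
play_rows(steps=[0, 0, 35, 0, 0, 0, 1, 0, 0, 75, 0, 0, 0, 1, 0, 0, 105, 0, 0, 0, 1, 0, 0, 116, 0, 0, 0, 1, 0, 0, 116, 0, 0, 0, 1])

```text
clock: 16.5
tool_pos: [0.4076, 0.1025, 0.0735]
orientation: [[0.981, 0.194, -0.001], [0.194, -0.981, 0.0], [-0.001, -0.0, -1.0]]
ft_force: [0.2, 0.6, -1.1]
width: 0.0003
```

```bash
python3 - <<'E'
from h import *
st()
cv2.imwrite('pics/w9.png',r.snapshot('wrist'));
o=r.get_obs();R=np.array(o['orientation'])
S=np.array([.642,.0185]);Y=.19
def P(s,rho,t): a=Y+s; return S+[-rho*np.cos(a)-t*np.sin(a),-rho*np.sin(a)+t*np.cos(a)]
p0=o['tool_pos']
for s in np.arange(0,1.401,.1):
    q=R.T@(np.r_[P(s,.215,.103),.071]-p0)*1e3
    print(round(s,2),q.round(0))
E
```

```text
t 16.5 pos [0.4076 0.1025 0.0735] yaw -78.8 down [-8.e-04  0.e+00 -1.e+00] F [ 0.2  0.6 -1.1] w 0.0003 j [-0.025 -0.211  2.2    0.     1.154  1.35 ]
0.0 [-2. 24.  4.]
0.1 [-11.  45.   4.]
0.2 [-18.  68.   4.]
0.3 [-23.  92.   4.]
0.4 [-26. 115.   4.]
0.5 [-26. 139.   4.]
0.6 [-23. 163.   4.]
0.7 [-19. 186.   4.]
0.8 [-12. 209.   4.]
0.9 [ -2. 231.   4.]
1.0 [  9. 252.   4.]
1.1 [ 22. 272.   4.]
1.2 [ 38. 290.   4.]
1.3 [ 55. 306.   4.]
1.4 [ 73. 321.   4.]
```

View pics/w9.png

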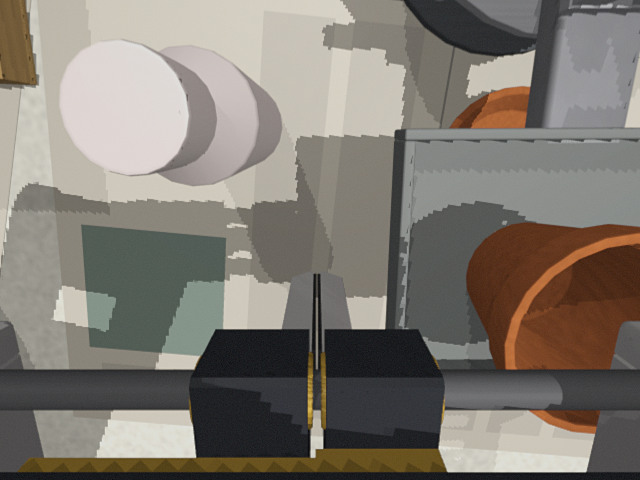

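Request:
play_rows(steps=[0, 10, 2, 0, 0, 0, 1, -1, 18, 2, 0, 0, 0, 1, -2, 23, 2, 0, 0, 0, 1, -4, 28, 2, 0, 0, -0.02, 1, -6, 32, 2, 0, 0, -0.04, 1, -8, 38, 2, 0, 0, -0.07, 1, -11, 45, 2, 0, 0, -0.1, 1, -13, 52, 2, 0, 0, -0.13, 1, -15, 58, 2, 0, 0, -0.16, 1, -17, 64, 2, 0, 0, -0.18, 1, -18, 67, 2, 0, 0, -0.195, 1, -18, 68, 2, 0, 0, -0.2, 1])

```text
clock: 17.75
tool_pos: [0.4032, 0.0319, 0.0718]
orientation: [[0.923, 0.385, 0.0], [0.385, -0.923, 0.0], [0.0, 0.0, -1.0]]
ft_force: [-0.3, 0.3, 1.1]
width: 0.0003
```

```bash
python3 - <<'E'
from h import *
st()
cv2.imwrite('pics/w10.png',r.snapshot('wrist'));
E
```

```text
t 17.75 pos [0.4032 0.0319 0.0718] yaw -67.4 down [ 5.e-04  1.e-04 -1.e+00] F [-0.3  0.3  1.1] w 0.0003 j [-0.203 -0.256  2.239  0.     1.158  0.972]
```

View pics/w10.png

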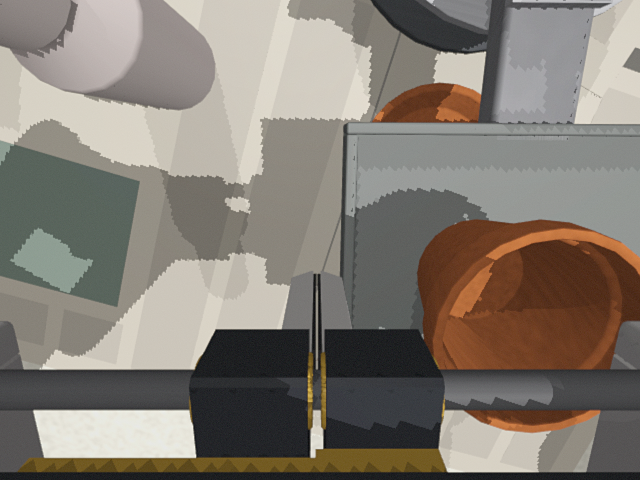

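The tray is swinging with the finger (its rim lies at column 343, against the finger), and the pot is steady. Continue.

```bash
cat >> h.py <<'E'
S=np.array([.642,.0185]);Y=.19
def P(s,rho,t): a=Y+s; return S+[-rho*np.cos(a)-t*np.sin(a),-rho*np.sin(a)+t*np.cos(a)]
def tab(s0,ss,rho=.215,t=.103):
    o=r.get_obs();R=np.array(o['orientation'])
    for s in ss: print(round(s-s0,3),(R.T@(np.r_[P(s,rho,t),.0715]-o['tool_pos'])*1e3).round(0)[:2])
E
python3 - <<'E'
from h import *
tab(.2,[.2,.22,.25,.29,.33,.37,.41,.45,.49,.53,.57,.61,.65])
E
```

```text
0.0 [1. 0.]
0.02 [-1.  5.]
0.05 [-4. 11.]
0.09 [-8. 20.]
0.13 [-11.  29.]
0.17 [-14.  38.]
0.21 [-16.  47.]
0.25 [-18.  56.]
0.29 [-20.  66.]
0.33 [-21.  75.]
0.37 [-22.  85.]
0.41 [-23.  94.]
0.45 [-23. 104.]
```

Request:
play_rows(steps=[-1, 5, 0, 0, 0, -0.02, 1, -4, 11, 0, 0, 0, -0.05, 1, -8, 20, 0, 0, 0, -0.09, 1, -11, 29, 0, 0, 0, -0.13, 1, -14, 38, 0, 0, 0, -0.17, 1, -16, 47, 0, 0, 0, -0.21, 1, -18, 56, 0, 0, 0, -0.25, 1, -20, 66, 0, 0, 0, -0.29, 1, -21, 75, 0, 0, 0, -0.33, 1, -22, 83, 0, 0, 0, -0.36, 1, -22, 88, 0, 0, 0, -0.38, 1, -22, 91, 0, 0, 0, -0.395, 1])

```text
clock: 19.0
tool_pos: [0.4175, -0.0603, 0.0712]
orientation: [[0.703, 0.711, -0.001], [0.711, -0.703, 0.0], [-0.001, -0.001, -1.0]]
ft_force: [-2.1, -0.5, 0.8]
width: 0.0007
```

```bash
python3 - <<'E'
from h import *
st();tab(.595,[.61,.635,.67,.71,.75,.79,.83,.87,.91,.94,.965,.98])
cv2.imwrite('pics/w11.png',r.snapshot('wrist'));
E
```

```text
t 19.0 pos [ 0.4175 -0.0603  0.0712] yaw -44.7 down [-1.2e-03  2.0e-04 -1.0e+00] F [-2.1 -0.5  0.8] w 0.0007 j [-0.413 -0.202  2.197 -0.     1.148  0.366]
0.015 [-2.  3.]
0.04 [-5.  9.]
0.075 [-8. 16.]
0.115 [-11.  25.]
0.155 [-14.  34.]
0.195 [-17.  43.]
0.235 [-19.  53.]
0.275 [-21.  62.]
0.315 [-22.  72.]
0.345 [-23.  79.]
0.37 [-24.  85.]
0.385 [-24.  88.]
```

View pics/w11.png

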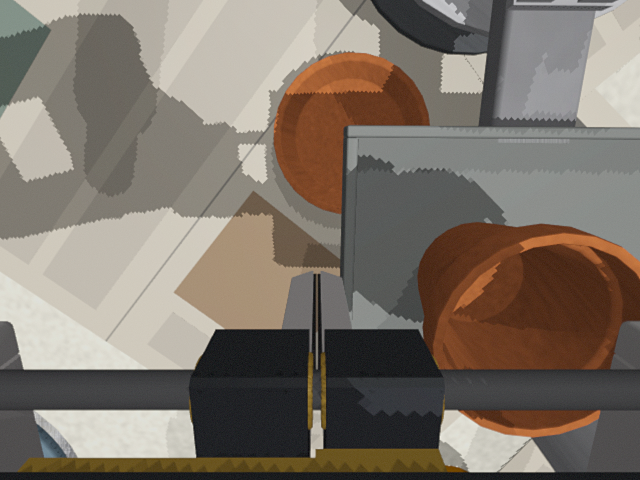

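Swinging cleanly, with the pot unmoved on the tray. Continue.

Request:
play_rows(steps=[-2, 3, 0, 0, 0, -0.015, 1, -5, 9, 0, 0, 0, -0.04, 1, -8, 16, 0, 0, 0, -0.075, 1, -11, 25, 0, 0, 0, -0.115, 1, -14, 34, 0, 0, 0, -0.155, 1, -17, 43, 0, 0, 0, -0.195, 1, -19, 53, 0, 0, 0, -0.235, 1, -21, 62, 0, 0, 0, -0.275, 1, -22, 72, 0, 0, 0, -0.315, 1, -23, 79, 0, 0, 0, -0.345, 1, -24, 85, 0, 0, 0, -0.37, 1, -24, 88, 0, 0, 0, -0.385, 1])

```text
clock: 20.25
tool_pos: [0.4636, -0.1394, 0.0713]
orientation: [[0.384, 0.923, -0.0], [0.923, -0.384, -0.0], [-0.0, -0.0, -1.0]]
ft_force: [-1.5, 0.4, 0.8]
width: 0.0007
```

```bash
python3 - <<'E'
from h import *
st();tab(.98,[.995,1.02,1.055,1.095,1.135,1.175,1.215,1.255,1.29,1.32,1.34,1.35,1.395])
cv2.imwrite('pics/s12.png',r.snapshot('scene'));cv2.imwrite('pics/t12.png',r.snapshot('top'))
E
```

```text
t 20.25 pos [ 0.4636 -0.1394  0.0713] yaw -22.6 down [-3.e-04 -2.e-04 -1.e+00] F [-1.5  0.4  0.8] w 0.0007 j [-0.527 -0.036  2.048 -0.     1.13  -0.132]
0.015 [-2.  3.]
0.04 [-4.  8.]
0.075 [-7. 16.]
0.115 [-11.  25.]
0.155 [-14.  34.]
0.195 [-16.  43.]
0.235 [-18.  52.]
0.275 [-20.  62.]
0.31 [-22.  70.]
0.34 [-23.  77.]
0.36 [-23.  82.]
0.37 [-23.  84.]
0.415 [-24.  95.]
```

View pics/s12.png

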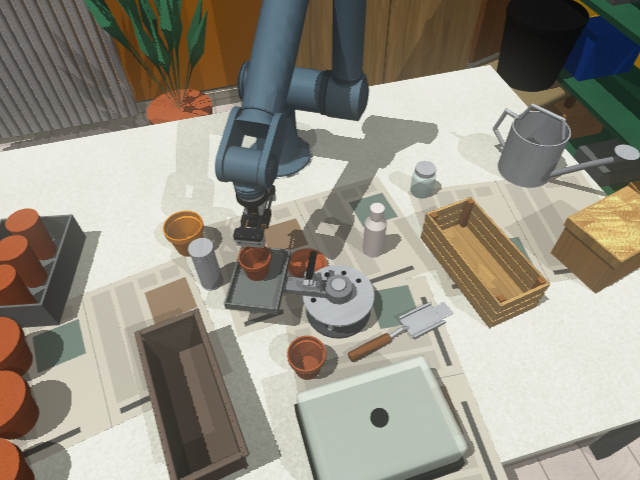

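View pics/t12.png

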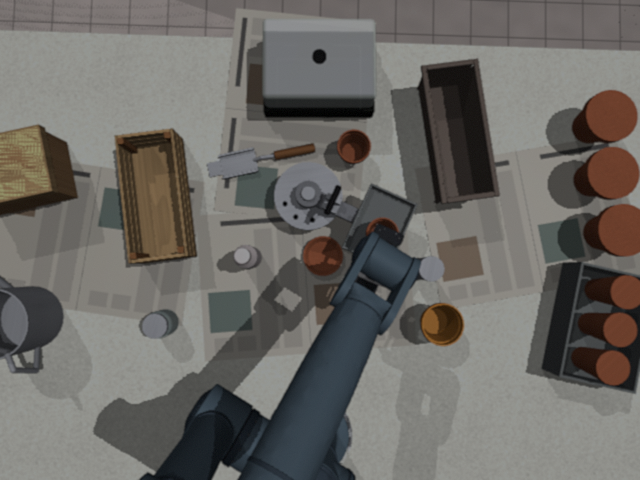

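All clear ahead: the tin is well outside the tray's arc. On to the last hole.

Request:
play_rows(steps=[-2, 3, 0, 0, 0, -0.015, 1, -4, 8, 0, 0, 0, -0.04, 1, -7, 16, 0, 0, 0, -0.075, 1, -11, 25, 0, 0, 0, -0.115, 1, -14, 34, 0, 0, 0, -0.155, 1, -16, 43, 0, 0, 0, -0.195, 1, -18, 52, 0, 0, 0, -0.235, 1, -20, 62, 0, 0, 0, -0.275, 1, -22, 70, 0, 0, 0, -0.31, 1, -23, 77, 0, 0, 0, -0.34, 1, -23, 82, 0, 0, 0, -0.36, 1, -23, 84, 0, 0, 0, -0.37, 1])

```text
clock: 21.55
tool_pos: [0.5325, -0.1931, 0.0713]
orientation: [[0.024, 1.0, -0.0], [1.0, -0.024, -0.001], [-0.001, -0.0, -1.0]]
ft_force: [-1.8, -1.8, 0.1]
width: 0.0002
```

```bash
python3 - <<'E'
from h import *
st();tab(1.35,[1.36,1.38,1.396])
cv2.imwrite('pics/w13.png',r.snapshot('wrist'));cv2.imwrite('pics/t13.png',r.snapshot('top'))
b=cv2.imread('pics/t13.png')[120:310,270:470];cv2.imwrite('pics/t13c.png',cv2.resize(b,(600,570),interpolation=3))
E
```

```text
t 21.55 pos [ 0.5325 -0.1931  0.0713] yaw -1.4 down [-1.e-04 -6.e-04 -1.e+00] F [-1.8 -1.8  0.1] w 0.0002 j [-5.480e-01  1.570e-01  1.844e+00 -1.000e-03  1.140e+00 -5.230e-01]
0.01 [-1.  2.]
0.03 [-3.  6.]
0.046 [-5. 10.]
```

View pics/w13.png

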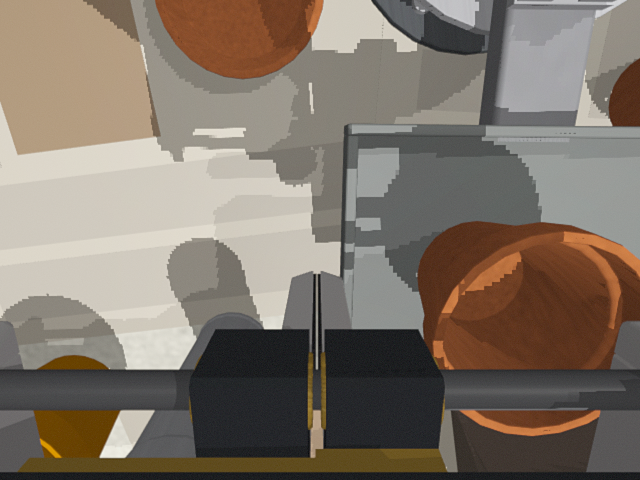

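View pics/t13c.png

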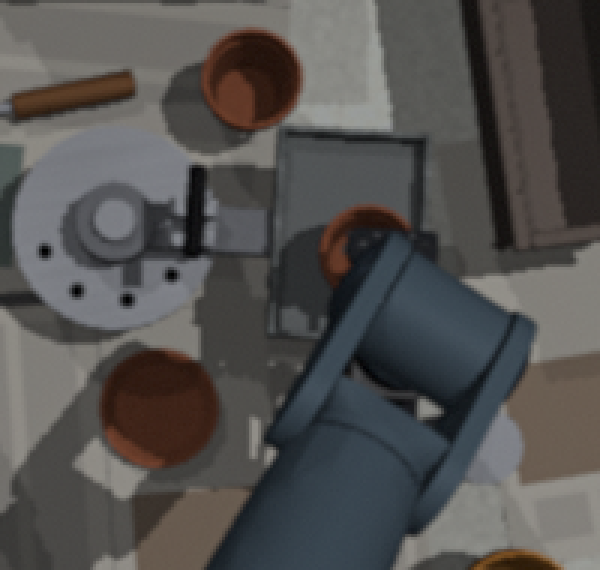

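```bash
python3 - <<'E'
from h import *
T=lambda u,v,z:onz('top',270+u/3,120+v/3,z)
s0=T(115,220,.122)
hub=np.array([.6403,.0169])
a=T(199,168,.198);b=T(192,255,.198);c=(a+b)/2
print('bar',c,np.linalg.norm(a-b),'ang',np.arctan2(*(a-b)[1::-1])-Y, 'swing by centre',np.arctan2(-(c[1]-hub[1]),-(c[0]-hub[0]))-Y, np.hypot(*(c[:2]-hub)))
t=[T(*p,.123) for p in((281,127),(428,137),(268,336))];
d=t[1]-t[0];print('tray edge',np.arctan2(-d[1],-d[0])-Y); d=t[0]-t[2];print(np.arctan2(-d[1],-d[0])+np.pi/2-Y)
h=np.array([T(*p,.078) for p in((172,275),(127,300),(77,291),(45,251))])
print(np.arctan2(-(h[:,1]-hub[1]),-(h[:,0]-hub[0]))-Y)
E
```

```text
bar [ 0.63623952 -0.04781547  0.198     ] 0.06980429265959485 ang -0.24720572055278017 swing by centre 1.318134820255776 0.06484273049980319
tray edge 1.340452613582635
4.479979609116988
[ 0.69857561 -0.00292088 -0.69213169 -1.39396689]
```

Swing is about 1.335, so roughly 0.055 rad more, then back off.

Request:
play_rows(steps=[-2, 4, 0, 0, 0, -0.015, 1, -4, 8, 0, 0, 0, -0.035, 1, -6, 12, 0, 0, 0, -0.05, 1, -6, 13, 0, 0, 0, -0.055, 1, -6, 13, 0, 0, 0, -0.055, 1, -6, 3, 0, 0, 0, -0.055, 1, -6, -12, 0, 0, 0, -0.055, 1, -6, -12, -40, 0, 0, -0.055, 1, -6, -12, -85, 0, 0, -0.055, 1, -6, -12, -130, 0, 0, -0.055, 1, -6, -12, -175, 0, 0, -0.055, -1, -6, -12, -190, 0, 0, -0.055, -1])

```text
clock: 22.85
tool_pos: [0.5215, -0.1995, 0.2672]
orientation: [[-0.03, 1.0, 0.008], [1.0, 0.03, -0.005], [-0.005, 0.008, -1.0]]
ft_force: [0.8, 0.1, 0.3]
width: 0.0125
```

```bash
python3 - <<'E'
from h import *
st()
p=P(1.396,.065,0);print(p);plan([*p,.265],90.9)
E
```

```text
t 22.85 pos [ 0.5215 -0.1995  0.2672] yaw 1.7 down [ 0.0078 -0.0049 -1.    ] F [0.8 0.1 0.3] w 0.0125 j [-0.568 -0.045  1.687  0.     1.49  -0.598]
[ 0.6429882  -0.04649249]
shift [149.3 126.    2.4] rv [ 0.002  0.01  -1.557]
```

Request:
play_rows(steps=[10, 8, 0, 0, 0, -0.1, -1, 25, 21, 0, 0, 0, -0.23, -1, 40, 34, 0, 0, 0, -0.37, -1, 55, 46, 0, 0, 0, -0.51, -1, 70, 59, 0, 0, 0, -0.65, -1, 85, 72, 0, 0, 0, -0.79, -1, 100, 84, 0, 0, 0, -0.93, -1, 115, 97, 0, 0, 0, -1.07, -1, 128, 108, 0, 0, 0, -1.21, -1, 140, 118, 0, 0, 0, -1.35, -1, 149, 126, 0, 0, 0, -1.48, -1, 149, 126, 0, 0, 0, -1.557, -1])

```text
clock: 24.05
tool_pos: [0.6411, -0.0444, 0.2594]
orientation: [[-1.0, -0.022, -0.002], [-0.022, 1.0, 0.001], [0.002, 0.001, -1.0]]
ft_force: [-0.3, 0.3, 0.6]
width: 0.0942
```

```bash
python3 - <<'E'
from h import *
st();cv2.imwrite('pics/w14.png',r.snapshot('wrist'));cv2.imwrite('pics/t14.png',r.snapshot('top'))
st();print(r.camera_info('wrist')['pose'].round(4).tolist())
E
```

```text
t 24.05 pos [ 0.6411 -0.0444  0.2594] yaw 91.2 down [-2.4e-03  9.0e-04 -1.0e+00] F [-0.3  0.3  0.6] w 0.0942 j [-0.245  0.17   1.475  0.     1.498 -1.838]
t 24.15 pos [ 0.6407 -0.0452  0.2596] yaw 90.9 down [-2.4e-03  6.0e-04 -1.0e+00] F [ 0.9  0.1 -0.1] w 0.0939 j [-0.247  0.17   1.476 -0.     1.498 -1.834]
[[-0.016, -0.9659, -0.2583, 0.5656], [0.9999, -0.0152, -0.0053, -0.0475], [0.0012, -0.2583, 0.9661, 0.4779], [0.0, 0.0, 0.0, 1.0]]
```

View pics/w14.png

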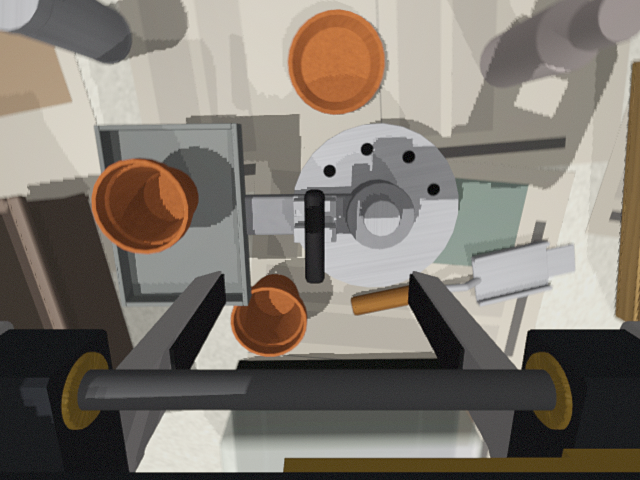

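View pics/t14.png

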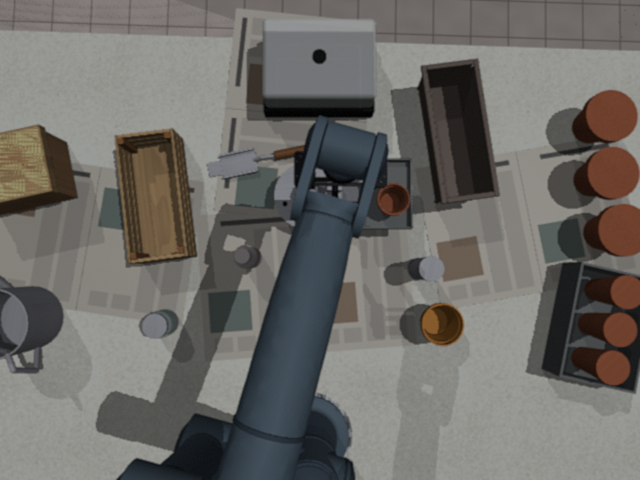

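```bash
python3 - <<'E'
from h import *
from scipy.optimize import least_squares
W=lambda u,v,z:onz('wrist',u,v,z)
h=np.array([W(*p,.078) for p in((330,170.5),(367,149),(408.5,156.5),(433,189))]);ang=np.radians([40,0,-40,-80])
f=lambda x:np.r_[x[0]-.065*np.cos(x[2]+ang)-h[:,0],x[1]-.065*np.sin(x[2]+ang)-h[:,1]]
s=least_squares(f,[.64,0,.2]).x;print(s,np.abs(f(s)).max())
for z in(.19,.198):
  a=W(314,191,z);b=W(315,282,z);c=(a+b)/2
  print('bar',c,np.linalg.norm(a-b),'swing',np.arctan2(-(c[1]-s[1]),-(c[0]-s[0]))-s[2],'ang',np.arctan2(*(b-a)[1::-1])-np.pi/2-s[2],np.hypot(*(c[:2]-s[:2])))
t=[W(*p,.123) for p in((241,125),(249,303),(97,127),(125,304))]
for i,j in((0,1),(2,3)): d=t[j]-t[i];print('tray edge swing',np.arctan2(d[1],d[0])+np.pi/2-s[2])
d=t[0]-t[2];print(np.arctan2(d[1],d[0])-s[2]); d=t[1]-t[3];print(np.arctan2(d[1],d[0])-s[2]);print(np.array(t).round(3))
E
```

```text
[0.64166256 0.01780826 0.18984107] 0.0004986559618710973
bar [ 0.64391648 -0.04735342  0.19      ] 0.07473713048675618 swing 1.4155311205513894 ang -1.7353014806691829 0.06520064715196654
bar [ 0.64173999 -0.0473562   0.198     ] 0.07266068676794599 swing 1.382143470924297 ang -1.7353014806691829 0.06516450280132359
tray edge swing 1.3920586563968844
tray edge swing 1.4110057032027536
1.4103350379899844
1.4051885716439818
[[ 0.557 -0.115  0.123]
 [ 0.732 -0.113  0.123]
 [ 0.561 -0.246  0.123]
 [ 0.735 -0.241  0.123]]
```

Swing ≈ 1.40, on the hole. Grasp the T-bar.

Request:
play_rows(steps=[-2, -2, 40, 0, 0, 0, -1, -2, -2, 80, 0, 0, 0, -1, -2, -2, 110, 0, 0, 0, -1, -2, -2, 120, 0, 0, 0, -1, -2, -2, 120, 0, 0, 0, 1, -2, -2, 120, 0, 0, 0, 1, -2, -2, 120, 0, 0, 0, 1, -2, -2, 120, 0, 0, 0, 1, -2, -2, 120, 0, 0, 0, 1, -2, -2, 120, 0, 0, 0, 1, -2, -2, 120, 0, 0, 0, 1, -2, -2, 120, 0, 0, 0, 1], force=35)

```text
clock: 25.35
tool_pos: [0.6435, -0.0475, 0.1414]
orientation: [[-1.0, -0.016, -0.0], [-0.016, 1.0, -0.0], [0.0, -0.0, -1.0]]
ft_force: [0.2, 0.5, -0.2]
width: 0.0333
```

Request:
play_rows(steps=[0, 0, 0, 0, 0, 0, 1, 0, 0, 0, 0, 0, 0, 1, 0, 0, 0, 0, 0, 0, 1])

```text
clock: 25.65
tool_pos: [0.6435, -0.0458, 0.1412]
orientation: [[-1.0, -0.016, -0.0], [-0.016, 1.0, 0.003], [0.0, 0.003, -1.0]]
ft_force: [-0.1, 5.1, 0.8]
width: 0.0156
```

```bash
python3 - <<'E'
from h import *
st()
E
```

```text
t 25.65 pos [ 0.6435 -0.0458  0.1412] yaw 90.9 down [-2.0e-04  3.4e-03 -1.0e+00] F [-0.1  5.1  0.8] w 0.0156 j [-0.248  0.256  1.592  0.003  1.295 -1.836]
```

Request:
play_rows(steps=[0, 1, -3, 0, 0, 0, 1, 0, 1, -6, 0, 0, 0, 1, 0, 1, -8, 0, 0, 0, 1, 0, 1, -8, 0, 0, 0, 1])

```text
clock: 26.05
tool_pos: [0.642, -0.0459, 0.1474]
orientation: [[-1.0, -0.016, -0.004], [-0.016, 1.0, 0.002], [0.004, 0.002, -1.0]]
ft_force: [0.8, 2.7, -14.1]
width: 0.0155
```

```bash
python3 - <<'E'
from h import *
st()
E
```

```text
t 26.05 pos [ 0.642  -0.0459  0.1474] yaw 90.9 down [-0.0041  0.0017 -1.    ] F [  0.8   2.7 -14.1] w 0.0155 j [-2.470e-01  2.500e-01  1.588e+00  1.000e-03  1.309e+00 -1.835e+00]
```

Request:
play_rows(steps=[0, 0, -1, 0, 0, 0.08, 1, 0, 0, -1, 0, 0, 0.2, 1, 0, 0, -1, 0, 0, 0.34, 1, 0, 0, -1, 0, 0, 0.48, 1, 0, 0, -1, 0, 0, 0.62, 1, 0, 0, -1, 0, 0, 0.76, 1, 0, 0, -1, 0, 0, 0.9, 1, 0, 0, -1, 0, 0, 1.04, 1, 0, 0, -1, 0, 0, 1.18, 1, 0, 0, -1, 0, 0, 1.32, 1, 0, 0, -1, 0, 0, 1.46, 1, 0, 0, -1, 0, 0, 1.571, 1])

```text
clock: 27.25
tool_pos: [0.6424, -0.0455, 0.1487]
orientation: [[-0.011, 1.0, -0.003], [1.0, 0.011, 0.002], [0.002, -0.003, -1.0]]
ft_force: [2.5, 4.9, -14.6]
width: 0.0155
```

```bash
python3 - <<'E'
from h import *
st();cv2.imwrite('pics/w15.png',r.snapshot('wrist'))
E
```

```text
t 27.25 pos [ 0.6424 -0.0455  0.1487] yaw 0.6 down [-0.0027  0.0021 -1.    ] F [  2.5   4.9 -14.6] w 0.0155 j [-2.470e-01  2.490e-01  1.586e+00  1.000e-03  1.310e+00 -2.590e-01]
```

View pics/w15.png

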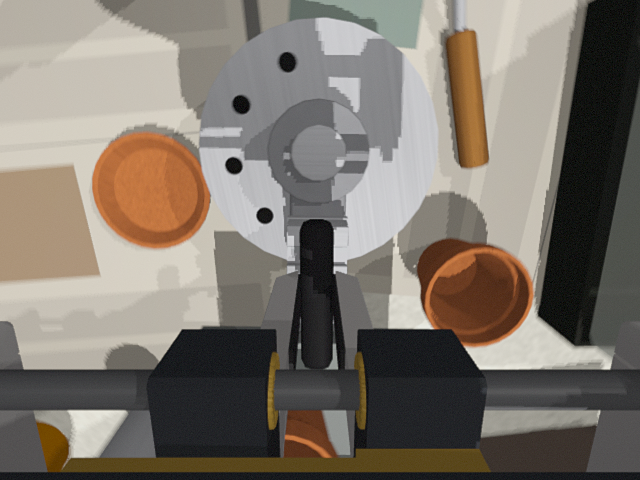

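The bar is along the arm again. Lower it with the pin (≈26 mm) and watch for resistance.

Request:
play_rows(steps=[0, 0, 4, 0, 0, 0, 1, 0, 0, 8, 0, 0, 0, 1, 0, 0, 12, 0, 0, 0, 1, 0, 0, 15, 0, 0, 0, 1, 0, 0, 18, 0, 0, 0, 1, 0, 0, 21, 0, 0, 0, 1, 0, 0, 24, 0, 0, 0, 1, 0, 0, 25, 0, 0, 0, 1, 0, 0, 25, 0, 0, 0, 1])

```text
clock: 28.2
tool_pos: [0.6425, -0.0455, 0.1253]
orientation: [[-0.019, 1.0, -0.003], [1.0, 0.019, 0.002], [0.002, -0.003, -1.0]]
ft_force: [-2.1, 4.3, -8.4]
width: 0.0156
```

```bash
python3 - <<'E'
from h import *
st()
E
```

```text
t 28.2 pos [ 0.6425 -0.0455  0.1253] yaw 1.1 down [-0.0027  0.0018 -1.    ] F [-2.1  4.3 -8.4] w 0.0156 j [-2.470e-01  2.710e-01  1.604e+00  1.000e-03  1.270e+00 -2.660e-01]
```

The spring still pulls at about 8 N at ≈3 mm lift, so the pin is already inside the hole. Release.

Request:
play_rows(steps=[0, 0, 1, 0, 0, 0, 0.5, 0, 0, 1, 0, 0, 0, -1, 0, 0, 1, 0, 0, 0, -1, 0, 0, 1, 0, 0, 0, -1, 0, 0, 1, 0, 0, 0, -1, 0, 0, 1, 0, 0, 0, -1, 0, 0, 1, 0, 0, 0, -1, 0, 0, -20, 0, 0, 0, -1, 0, 0, -55, 0, 0, 0, -1, 0, 0, -100, 0, 0, 0, -1, 0, 0, -135, 0, 0, 0, -1, 0, 0, -140, 0, 0, 0, -1])

```text
clock: 29.4
tool_pos: [0.6461, -0.0472, 0.2718]
orientation: [[-0.016, 1.0, 0.01], [1.0, 0.016, -0.003], [-0.003, 0.01, -1.0]]
ft_force: [-0.1, -0.4, 0.1]
width: 0.0938
```

```bash
python3 - <<'E'
from h import *
st();print(r.camera_info('wrist')['pose'].round(4).tolist());cv2.imwrite('pics/w16.png',r.snapshot('wrist'))
b=r.snapshot('scene')[150:350,180:400];cv2.imwrite('pics/s16.png',cv2.resize(b,(660,600),interpolation=3))
E
```

```text
t 29.4 pos [ 0.6461 -0.0472  0.2718] yaw 0.9 down [ 0.0098 -0.0026 -0.9999] F [-0.1 -0.4  0.1] w 0.0938 j [-0.248  0.168  1.456 -0.     1.507 -0.264]
[[0.9998, -0.0128, -0.0128, 0.643], [0.0158, 0.9646, 0.2632, 0.0285], [0.009, -0.2633, 0.9647, 0.4897], [0.0, 0.0, 0.0, 1.0]]
```

View pics/w16.png

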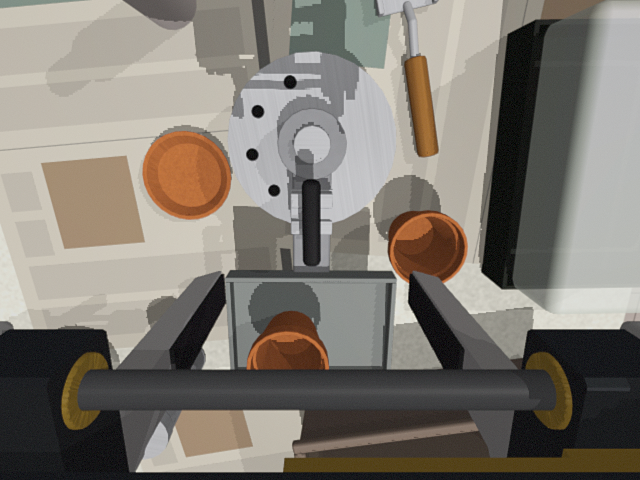

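View pics/s16.png

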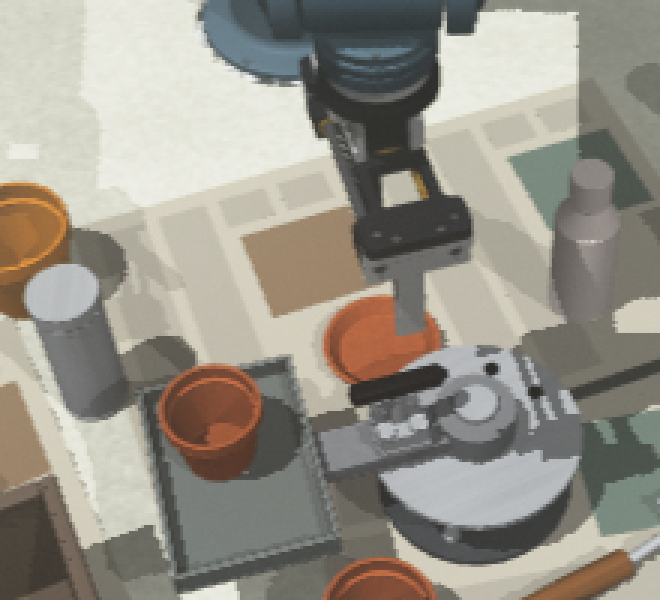

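```bash
python3 - <<'E'
from h import *
from scipy.optimize import least_squares
def bar(f):
    g=cv2.cvtColor(cv2.imread(f),cv2.COLOR_BGR2GRAY); m=((g<62)*255).astype(np.uint8); m[:,:290]=0;m[:,345:]=0;m[:165]=0;m[280:]=0
    n,l,s,c=cv2.connectedComponentsWithStats(m);i=1+s[1:,4].argmax();return s[i],c[i]
print('start',bar('pics/w4.png'),'now',bar('pics/w16.png'))
W=lambda u,v,z:onz('wrist',u,v,z)
h=np.array([W(*p,.078) for p in((274,190),(252,154.5),(257.5,111.5),(290,82))]);ang=np.radians([40,0,-40,-80])
f=lambda x:np.r_[x[0]-.065*np.cos(x[2]+ang)-h[:,0],x[1]-.065*np.sin(x[2]+ang)-h[:,1]]
s=least_squares(f,[.64,0,.2]).x;print(s,np.abs(f(s)).max())
b,c=bar('pics/w16.png')
for z in(.18,.19):
    a=W(c[0],b[1],z);e=W(c[0],b[1]+b[3],z);m=(a+e)/2;print(z,m,np.linalg.norm(a-e),'r',np.hypot(*(m[:2]-s[:2])),'swing',np.arctan2(-(m[1]-s[1]),-(m[0]-s[0]))-s[2])
t=[W(*p,.123) for p in((228,271),(396,271))];d=t[1]-t[0];print('tray swing',np.arctan2(d[1],d[0])+np.pi/2-s[2])
st()
E
```

```text
start (array([ 309,  180,   19,   89, 1609], dtype=int32), array([317.87880671, 224.14294593])) now (array([ 302,  179,   19,   87, 1499], dtype=int32), array([310.76651101, 221.30153436]))
[0.63916855 0.01916594 0.19052593] 0.001027150385605198
0.18 [ 0.63950474 -0.04326152  0.18      ] 0.07418333786897148 r 0.06242836101637181 swing 1.3856556589001192
0.19 [ 0.63960665 -0.04090469  0.19      ] 0.0717472890619603 r 0.06007222791960628 swing 1.3875632262237578
tray swing 1.3953694010394921
t 29.5 pos [ 0.6441 -0.0467  0.2665] yaw 0.9 down [ 2.3e-03 -6.0e-04 -1.0e+00] F [ 0.  -0.2 -0.5] w 0.0942 j [-0.248  0.171  1.462 -0.     1.506 -0.264]
```

```bash
python3 - <<'E'
from h import *
print(r.hand_in())
E
```

```text
the job is handed in; nothing more can be done
None
```

I swung the tray round to the last index hole on the trough's side (right, +1.396 rad), with the pin sprung home there, and handed the job in at about 29.5 s. `hand_in` reported no verdict.

**What I did:**
- Set the tin aside upright at about (0.46, −0.29), well outside the tray's arc.
- Lifted the pin by its T-handle and turned it 90° into the rest notch.
- Pushed the tray round by the side of its rim with shut fingers.
- Turned the handle back along the arm, lowered it and let go.

**What my last checks showed:**
- **Swing:** the tray edge gives 1.395 rad and the T-bar centre 1.386 rad. The hole is at 1.396.
- **Pin:** it was hanging on the spring at about 3 mm lift when I let go, so it was already inside the hole. The bar's apparent size and its distance from the axis then fit "home" better than "riding on the plate". That lift figure is inferred from images and force, not read directly.
- **Everything else:** in the last pictures the pot stands on the tray, the tin and bottle are upright, and nothing else looks moved. The robot is clear of the scene.

**What failed or disagreed:**
- My first grasp of the T-bar closed on nothing. The finger tips sit about 34 mm above the reported TCP, so I redid it that much lower. For the same reason I had gripped the tin by its lid, but it held.
- The scene and top cameras differed by 3–8 mm in x, so I relied on the wrist camera.
- The last hole fit was looser, with residuals up to 1 mm, because the tool was still settling.

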